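# Hang the last door pull on the drying carousel

## Task

Turn the drying carousel (the black bar knob on its top is there for that) until its one empty hook stands over the red pointer on its foot. Then hang the loose brass door pull on that hook, its bar lying across both prongs and its legs down, and let go, with the hook still over the pointer. The other three pulls must stay on their hooks, and the things on the bench must not be knocked about.

Things in the scene. Friction and masses are not known exactly. Their poses are not given: they have to be found in the camera images.
- head (a joint): Turning angle of the carousel head about its vertical axis, rad, 0 at the start, growing anticlockwise seen from above. It turns over a full turn either way and stays where it is left (friction about 0.12 N m, no detents or spring). The head is dark steel with four hooks at 90 degrees; its hanging pulls span heights 109 to 164 mm and sweep a 190 mm radius.
- knob (a point): Centre of the black bar knob on top of the carousel head, on the turning axis, 191 mm above the table: 70 mm long (its x axis), 14 mm wide, 32 mm high; below it a 24 mm neck and the 68 mm hub, whose top is at 165 mm. The frame turns with the head: the empty hook points to its -x, hook b to -y, hook c to +x, hook d to +y.
- hook_empty (a point): Where the centre of the loose pull's bar must go (bar along this y): 160 mm from the axis, 157 mm up. x runs along the prongs, z up. Two prongs 8 mm wide, 80 mm apart (centres), tops at 150 mm; bar lies between 12 mm high stops (143 mm from the axis) and orange tips 13 mm high (about 180 mm from the axis). Cross-piece behind: outer face 112 mm from the axis, top 148 mm.
- pointer (a point): Point on the upper face of the red pointer strip, 160 mm from the turning axis. The strip (28 mm wide, 6 mm thick) lies on the table and runs radially 100 to 220 mm from the axis, point outward. It belongs to the grey round foot, 220 mm across, fixed to the bench. An aligned hook has its middle straight above this point.
- pull_bar (a point): Centre of the grip bar of the loose brass door pull, 48 mm above its feet. Bar 14 x 14 mm, 160 mm long along its y axis, with two 14 mm square legs, 41 mm long, down from its ends (66 mm clear either side of the middle); 55 mm high, about 0.28 kg. It stands on its legs on the bench, z up. Both ways round are alike.
- pull: The same loose door pull; origin centrally between its feet, on the underside; axes as for its bar.
- hook_b (a point): Middle of the place where a bar's centre rests on the second (b) hook, 160 mm out from the turning axis and 157 mm above the table.
- hook_c (a point): Middle of the place where a bar's centre rests on the third (c) hook, 160 mm out from the turning axis and 157 mm above the table.
- hook_d (a point): Middle of the place where a bar's centre rests on the fourth (d) hook, 160 mm out from the turning axis and 157 mm above the table.
- pull_b_bar (a point): Centre of the grip bar of another brass pull, same shape as the loose one, that hangs on the b hook and must stay there.
- pull_c_bar (a point): Centre of the grip bar of another brass pull, same shape as the loose one, that hangs on the c hook and must stay there.
- pull_d_bar (a point): Centre of the grip bar of another brass pull, same shape as the loose one, that hangs on the d hook and must stay there.
- polish: Blue bottle of polish with white cap, 64 mm across, 170 mm tall, upright; origin at its underside. Bystander.
- tape: White roll of tape lying flat, 100 mm across, 45 mm high; origin at its underside. Bystander.
- driver: Red-handled screwdriver, 200 mm, lying along its x. Bystander.
- pad: Green scouring pad, 120 x 90 x 12 mm; origin at its underside. Bystander.
- finial: Brass finial, 50 mm across, 95 mm tall, upright; origin at its underside. Bystander.
- rosette: Copper rosette lying flat, 64 mm across with a 24 mm hole, 10 mm thick; origin at its underside. Bystander.
- brush: Wooden-handled brush, 190 mm, lying along its x. Bystander.

How it is judged:
By the outcome, as a careful person would: the job done as asked, in the order asked, and still so for the second after the job is handed in, with the robot touching nothing.
It also fails if it takes over 64 s, if anything falls off the work surface, if the arm or the gripper's body presses on something with over 40 N, if the wrist force passes 120 N, or if a joint passes its speed limit or range.

## Robot

A 7-joint arm with a two-finger parallel gripper is mounted at the origin on the work surface. World frame = base frame: x ahead of the robot, y to its left, z up, the work surface at z = 0. Lengths are in m, angles in degrees, forces in N, time in s.
With the tool pointing down it reaches from about 0.425 to 0.875 m from the base axis. Payload 8.4 kg.
Tool frame: the origin (TCP) lies on the mounting face of the last link; the fingertips stand 173 mm ahead of it and the grasp point (between the pads) lies 155 mm ahead of it (arm.grip_depth is the distance from the TCP to the grasp point, in m); x points along the fingers, z is the direction in which the jaws open and shut, and the axes are right-handed (so a half turn about x gives the same grasp; the last joint's range is limited). The gripper opens to 85 mm and grips with 20 to 120 N. Pads are 22 mm wide; open, the fingers measure 114 mm over their backs; the gripper's body (76 mm by 85 mm) begins 54 mm behind the grasp point. The pads swing forward as they close: fully open they stand 13 mm farther back than shut.
Start: joints at [-78.736, 19.091, 2.286, 83.961, -0.768, 76.965, -3.352], TCP at [0.189, 0.622, 0.405] pointing down, gripper open.
Joint ranges: [-147.57, 147.57], [-21.85, 119.76], [-74.77, 79.35], [14.55, 137.4], [-85.83, 265.84], [4.83, 119.75], [-152.11, 152.11]. Speed limits (degrees/s): [127.2, 127.2, 159.86, 159.86, 180, 180, 180].

## Interface

Orientations are given as a 3x3 rotation matrix whose columns are the frame's x, y, z axes.
In Python, from workcell import arm gives the robot as it stands.
- The arm moves only by the tool carry_out, never from a script. Its argument "targets" is a list of rows, each a list of 5 numbers: the opening, from 0 (shut) to 1 (fully open), then the shift along the world's x, y, z in mm, then the turn about the world's z in rad. A call has 1 to 10 rows; each row shifts and turns the pose as measured when the row begins; what a row does not reach is not made up. A row lasts 1/8 s, in which the tool goes at most 62.5 mm and 10.7 degrees, less where a joint would pass 70% of its speed; a pose out of reach is approached as far as the arm can. A call is refused whole if a number of a shift passes 62.5 or a number of a turn 0.188, either way. A call with a gripper value outside its range is refused whole. The fingers move at their own pace and stop on an object; the grip force is fixed at half the most. Time passes only in rows, so rows that do not move let the fingers close. It gives the time, the measured TCP pose, the force and the opening at its end, in the units of the state.
- arm.observe(): the state, without advancing time (a new reading comes with each control period).
- arm.read_camera(name): name is "scene" or "top" or "wrist"; returns the picture (420x560x3 uint8, red, green, blue); there is no depth.
- arm.get_calibration(name): a dict with "fx", "fy", "cx", "cy" (pixels), "world_from_camera" (4x4, takes a point from camera to world coordinates); the wrist camera has in their place "hand_eye" (4x4, takes a point from camera to tool coordinates, whose origin is the TCP and whose axes are the tool frame's). Camera axes: x right, y up, looking along -z (the intrinsics and any distortion apply to the point x, -y, -z); pixel columns grow to the right and rows downward; lengths in m; the calibration is good to about 2 mm. A picture is of the moment at which its call begins: read the wrist's pose just before it. get_calibration takes no time and is no camera call.
- arm.job_done(): hands the job in, once; it reports no verdict.
The state is a dict: "t": time; "qpos": joint angles; "joint_velocities": joint speeds; "joint_efforts": joint torques, N m; "tool_pos": TCP position; "eef_rot": TCP orientation; "force": force on the tool from outside, world axes, zero at the start; "torque": the same for the moment, N m; "grip_width": opening from 0.0 (shut) to 1.0 (fully open).
Only numpy, scipy, OpenCV 4.12 (cv2) and the standard library are available. Lean on these libraries where they do the work, as an engineer would, in place of code of your own. Each camera call takes 0.05 s, during which the arm holds its last target.

## Working session

There is one attempt and no reset: what is moved stays moved. The work goes in short steps, Python scripts to look and compute and a tool call to move; the robot and the scene stay as the last step left them, time stands still between calls to the robot, and variables do not carry over. Pictures are saved under pics/ and viewed, and the job is handed in when it is done.

Besides the shell and the picture viewer there is one more tool, called after "Request:" by a JSON object that holds its "name" and its "arguments". carry_out: Moves the arm, as the interface text tells. Its arguments: {"type":"object","properties":{"targets":{"type":"array"}},"required":["targets"]}

```bash
mkdir -p pics; ls; python3 - <<'E'
from workcell import arm
import cv2
print(arm.observe()['t'],arm.observe()['eef_rot'],arm.grip_depth)
for n in ("scene","top","wrist"):
    im=arm.read_camera(n); cv2.imwrite(f"pics/{n}0.png",im[:,:,::-1]); print(n,arm.get_calibration(n))
E
```

```text
pics
0.0 [[-3.84418123e-04 -9.56557937e-01  2.91542047e-01]
 [-1.61253880e-03  2.91542282e-01  9.56556583e-01]
 [-9.99998626e-01 -1.02405177e-04 -1.65456093e-03]] 0.1547
scene {'fx': 446.39976742434544, 'fy': 446.39976742434544, 'cx': 276.26878204793707, 'cy': 206.9513693764974, 'world_from_camera': array([[ 0.09414849, -0.59529911,  0.79796931,  1.54809796],
       [ 0.99553882,  0.05129851, -0.07918916, -0.08380973],
       [ 0.0062066 ,  0.80186497,  0.59747305,  0.8797978 ],
       [ 0.        ,  0.        ,  0.        ,  1.        ]])}
top {'fx': 535.6969025445408, 'fy': 535.6969025445408, 'cx': 280.7569465157644, 'cy': 207.9262073497564, 'world_from_camera': array([[-0.01746607,  0.99664328, -0.07998194,  0.47188587],
       [-0.99983327, -0.01783601, -0.00391307, -0.01373551],
       [-0.0053265 ,  0.07990026,  0.99678863,  1.64771315],
       [ 0.        ,  0.        ,  0.        ,  1.        ]])}
wrist {'fx': 315.9007215339061, 'fy': 315.9007215339061, 'cx': 276.00197993978503, 'cy': 210.20161580447513, 'hand_eye': array([[ 8.48596346e-04,  3.04711758e-01, -9.52444237e-01,
         3.07939353e-02],
       [ 1.05363288e-03,  9.52443779e-01,  3.04712550e-01,
         7.78052725e-02],
       [ 9.99999085e-01, -1.26210453e-03,  4.87185982e-04,
        -9.45065272e-04],
       [ 0.00000000e+00,  0.00000000e+00,  0.00000000e+00,
         1.00000000e+00]])}
```

View pics/top0.png

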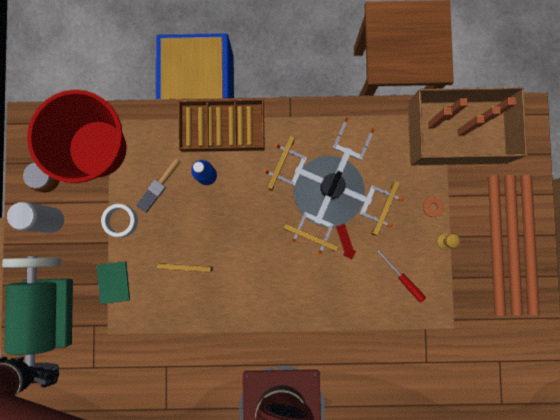

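View pics/scene0.png

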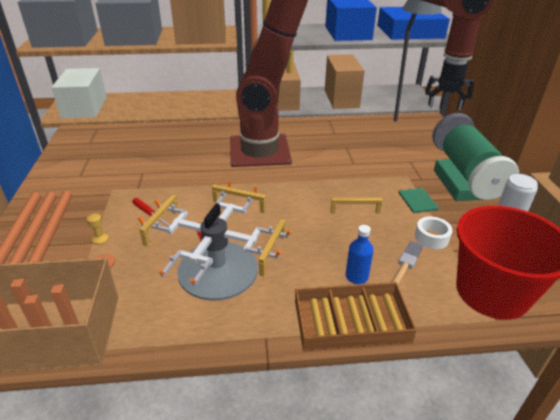

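View pics/wrist0.png

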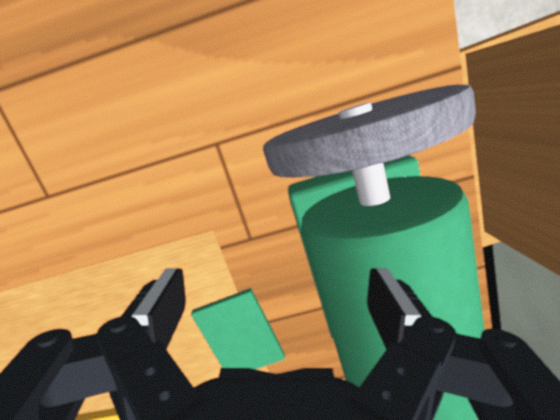

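The top view shows the knob at about (332,185), the empty hook pointing up at about (358,125), the red pointer at (346,245) and the loose pull at (185,267). The next step is to measure them.

```bash
cat > h.py <<'E'
import numpy as np, cv2
from workcell import arm
def ray(n,px,z):
    c=arm.get_calibration(n); 
    if n=="wrist":
        s=arm.observe(); W=np.eye(4); W[:3,:3]=s['eef_rot']; W[:3,3]=s['tool_pos']; T=W@c['hand_eye']
    else: T=c['world_from_camera']
    px=np.atleast_2d(np.array(px,float))
    d=np.c_[(px[:,0]-c['cx'])/c['fx'],-(px[:,1]-c['cy'])/c['fy'],-np.ones(len(px))]@T[:3,:3].T
    o=T[:3,3]; return o+d*((z-o[2])/d[:,2])[:,None]
def proj(n,P):
    c=arm.get_calibration(n)
    if n=="wrist":
        s=arm.observe(); W=np.eye(4); W[:3,:3]=s['eef_rot']; W[:3,3]=s['tool_pos']; T=W@c['hand_eye']
    else: T=c['world_from_camera']
    P=np.atleast_2d(P); q=(P-T[:3,3])@T[:3,:3]
    return np.c_[c['cx']+c['fx']*q[:,0]/-q[:,2], c['cy']+c['fy']*q[:,1]/q[:,2]]
def blobs(m,amin=20):
    n,l,s,c=cv2.connectedComponentsWithStats(m.astype(np.uint8)); 
    return [(s[i,4],c[i],l==i) for i in range(1,n) if s[i,4]>=amin]
E
python3 - <<'E'
from h import *
im=cv2.imread('pics/top0.png'); hsv=cv2.cvtColor(im,cv2.COLOR_BGR2HSV)
H,S,V=[hsv[...,i].astype(int) for i in range(3)]
roi=np.zeros(H.shape,bool); roi[115:330,108:452]=1
def show(name,m,z,a=15):
    for A,c,b in blobs(m&roi,a):
        ys,xs=np.nonzero(b); r=cv2.minAreaRect(np.c_[xs,ys].astype(np.float32))
        box=cv2.boxPoints(r); w=ray('top',box,z)[:,:2]; cw=ray('top',[r[0]],z)[0,:2]
        e=w[1]-w[0]; f=w[2]-w[1]; L=e if np.linalg.norm(e)>np.linalg.norm(f) else f
        print(name,A,c.round(1),'ctr',cw.round(4),'size',np.linalg.norm(e).round(4),np.linalg.norm(f).round(4),'ang',np.degrees(np.arctan2(L[1],L[0])).round(1))
show('brass z=.164',(H>18)&(H<30)&(S>150)&(V>130),.164,40)
show('brass z=.055',(H>18)&(H<30)&(S>150)&(V>130),.055,40)
show('red',((H<5)|(H>175))&(S>180)&(V>80),.006,30)
show('black',(V<40),.207,60)
show('foot',(abs(H-100)<15)&(S>20)&(S<110)&(V>60)&(V<130),.01,300)
show('orange tips',(H>5)&(H<13)&(S>170)&(V>130),.163,4)
for x,y in [(346,240),(305,190),(185,267),(332,185),(346,121),(373,130)]: print(hsv[y,x])
cv2.imwrite('pics/z1.png',cv2.resize(im[110:270,260:410],None,fx=3.7,fy=3.7,interpolation=2))
E
```

```text
brass z=.164 113 [187.5 129.6] ctr [0.8156 0.2506] size 0.0085 0.0857 ang 179.8
brass z=.164 99 [199.7 128.6] ctr [0.8164 0.2168] size 0.0085 0.0828 ang 179.7
brass z=.164 57 [209.5 129.5] ctr [0.8159 0.1887] size 0.0028 0.0828 ang 179.6
brass z=.164 88 [218.  129.3] ctr [0.8154 0.1648] size 0.0056 0.0828 ang 179.5
brass z=.164 95 [230.4 129.9] ctr [0.8148 0.1296] size 0.0085 0.0828 ang 179.4
brass z=.164 102 [239.5 129.9] ctr [0.8143 0.1043] size 0.0085 0.0828 ang 179.3
brass z=.164 106 [248.6 129.3] ctr [0.8138 0.0789] size 0.0085 0.0828 ang 179.3
brass z=.164 239 [280.5 162. ] ctr [ 0.72   -0.0095] size 0.1578 0.0129 ang -24.7
brass z=.164 259 [385.9 207.7] ctr [ 0.5866 -0.2994] size 0.1573 0.0136 ang -24.5
brass z=.164 247 [310.6 237.2] ctr [ 0.5083 -0.0885] size 0.0142 0.1584 ang -114.5
brass z=.164 78 [441.1 239.9] ctr [ 0.495  -0.4491] size 0.0392 0.0229 ang -17.5
brass z=.164 49 [449.3 240.1] ctr [ 0.4924 -0.4707] size 0.011 0.0303 ang 177.5
brass z=.164 211 [182.8 267.1] ctr [0.4323 0.2643] size 0.0122 0.1442 ang -94.0
brass z=.055 113 [187.5 129.6] ctr [0.8408 0.2701] size 
[... 1587 characters left out ...]
s 8 [347.1 116.9] ctr [ 0.8446 -0.199 ] size 0.0056 0.0057 ang 178.4
orange tips 7 [373.3 128.4] ctr [ 0.8103 -0.2725] size 0.004 0.008 ang -136.9
orange tips 8 [276.  144.2] ctr [0.7707 0.0026] size 0.0089 0.005 ang -27.2
orange tips 8 [264.6 170.2] ctr [0.6975 0.0364] size 0.0079 0.006 ang -45.7
orange tips 15 [400.9 198.2] ctr [ 0.6113 -0.3427] size 0.0111 0.0084 ang -91.0
orange tips 16 [389.8 224.5] ctr [ 0.5395 -0.3097] size 0.0111 0.0083 ang -91.0
orange tips 7 [293.  241.7] ctr [ 0.4959 -0.0401] size 0.0055 0.0055 ang -91.0
orange tips 9 [319.1 253.1] ctr [ 0.4643 -0.1127] size 0.0055 0.0083 ang -91.0
[  2 216 117]
[102  32 103]
[ 19 166 171]
[105  24  21]
[ 10 189 128]
[ 10 222 125]
```

View pics/z1.png

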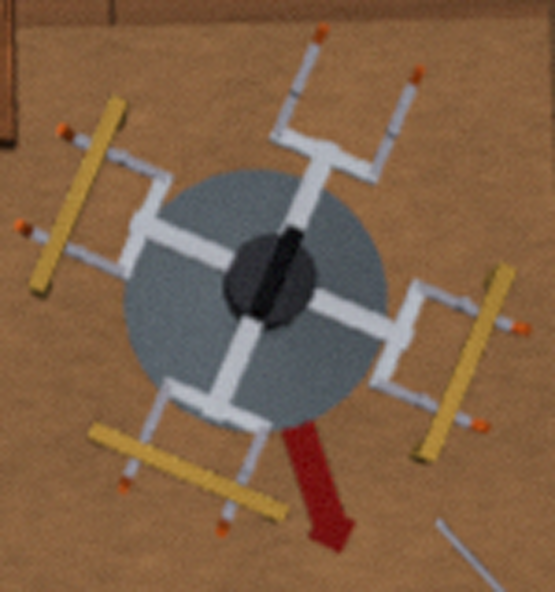

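Request:
{"name": "carry_out", "arguments": {"targets": [[1, 0, 0, 50, 0], [1, 0, 0, 50, 0], [1, 20, -50, 0, 0], [1, 20, -55, 0, 0], [1, 25, -55, 0, 0], [1, 30, -50, 0, 0], [1, 30, -50, 0, 0], [1, 30, -50, 0, 0]]}}

```text
t: 1.15
tool_pos: [0.3444, 0.3046, 0.5033]
eef_rot: [[-0.002, -0.959, 0.284], [-0.004, 0.284, 0.959], [-1.0, 0.001, -0.005]]
force: [0.8, 0.2, 0.4]
grip_width: 1.0
```

```bash
python3 - <<'E'
from h import *
im=cv2.imread('pics/top0.png'); hsv=cv2.cvtColor(im,cv2.COLOR_BGR2HSV)
H,S,V=[hsv[...,i].astype(int) for i in range(3)]
m=((H<6)|(H>174))&(S>150)&(V>60); m[:,:330]=0;m[:222]=0;m[265:]=0;m[:,365:]=0
ys,xs=np.nonzero(m); w=ray('top',np.c_[xs,ys],.006)[:,:2]
A=np.array([.653,-.1545]); d=w-A; r=np.hypot(*d.T)
print(len(w),r.min(),r.max())
ang=np.degrees(np.arctan2(d[:,1],d[:,0]))
for a in np.arange(.1,.23,.01):
    k=(r>=a)&(r<a+.01)
    if k.any(): print(round(a,2),k.sum(),ang[k].mean().round(2),np.ptp(np.radians(ang[k])*r[k]).round(4))
u,s,v=np.linalg.svd(w-w.mean(0)); print(w.mean(0),np.degrees(np.arctan2(*v[0][::-1])))
s=arm.observe();print(s['t'],s['tool_pos'],s['qpos'],s['eef_rot'][:2,2])
E
```

```text
304 0.11069097601136374 0.21616592164514645
0.11 28 -162.63 0.0476
0.12 28 -162.59 0.0475
0.13 29 -162.53 0.0475
0.14 29 -162.67 0.047
0.15 28 -162.64 0.047
0.16 29 -162.6 0.047
0.17 29 -162.59 0.0385
0.18 30 -162.78 0.0476
0.19 33 -162.81 0.0484
0.2 32 -162.58 0.046
0.21 9 -162.87 0.0185
[ 0.49780124 -0.20294718] -162.99141469672736
1.15 [0.34438821 0.30464519 0.50328891] [-62.8517168   -6.11325192  14.46497815 100.2362476    1.60983809
  85.95169473  24.90392154] [0.28417075 0.95876168]
```

Request:
{"name": "carry_out", "arguments": {"targets": [[1, 31, -46, 0, -0.02], [1, 31, -46, 0, -0.02], [1, 31, -46, 0, -0.02], [1, 31, -46, 0, -0.02], [1, 31, -46, 0, -0.02], [1, 31, -46, -10, -0.02], [1, 31, -46, -20, -0.02], [1, 31, -46, -20, 0], [1, 31, -46, -20, 0], [1, 20, -30, 0, 0]]}}

```text
t: 2.4
tool_pos: [0.6502, -0.1568, 0.4307]
eef_rot: [[-0.0, -0.909, 0.417], [-0.0, 0.417, 0.909], [-1.0, 0.0, -0.0]]
force: [0.8, 0.0, 0.4]
grip_width: 0.998
```

```bash
python3 - <<'E'
from h import *
im=arm.read_camera('wrist');cv2.imwrite('pics/w1.png',im[:,:,::-1])
s=arm.observe();print(s['t'],s['tool_pos'],s['qpos'],s['eef_rot'])
print(proj('wrist',[[.653,-.1545,.207],[.653+.1454,-.1545-.0669,.157]]))
E
```

```text
2.45 [ 0.65091264 -0.16034841  0.43097031] [-22.18733207  25.63997409  45.89759521  80.28665679 -18.15673606
  81.56756143  88.62990717] [[ 7.76832914e-04 -9.07542112e-01  4.19960370e-01]
 [-3.08525356e-03  4.19956322e-01  9.07539073e-01]
 [-9.99994939e-01 -2.00069045e-03 -2.47376163e-03]]
[[287.77701383 231.76045761]
 [284.38882178 367.26355752]]
```

View pics/w1.png

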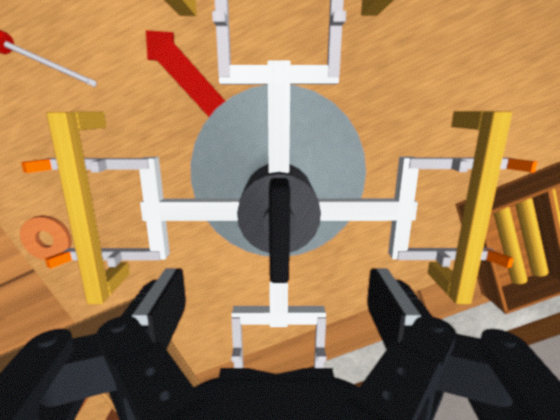

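Request:
{"name": "carry_out", "arguments": {"targets": [[1, 2, 5, 0, 0]]}}

```text
t: 2.58
tool_pos: [0.653, -0.1567, 0.4303]
eef_rot: [[-0.0, -0.906, 0.422], [-0.004, 0.422, 0.906], [-1.0, -0.001, -0.004]]
force: [0.7, 0.4, 0.1]
grip_width: 1.003
```

```bash
python3 - <<'E'
from h import *
s=arm.observe();print(s['t'],s['tool_pos'],s['joint_velocities'])
print(proj('wrist',[[.653,-.1545,.207]]))
im=arm.read_camera('wrist');g=im.max(2);cv2.imwrite('pics/w2.png',im[:,:,::-1])
s=arm.observe();print(s['t'],s['tool_pos'])
m=g<45; m[300:]=0;m[:150]=0;m[:,:230]=0;m[:,340:]=0
for A,c,b in blobs(m,300):
    ys,xs=np.nonzero(b);r=cv2.minAreaRect(np.c_[xs,ys].astype(np.float32));print(A,r,c)
    w=ray('wrist',cv2.boxPoints(r),.207);print(w.round(4))
    print(w.mean(0))
E
```

```text
2.575 [ 0.65295691 -0.15668164  0.43030469] [-0.58449551  2.95821058 -1.28324891 -2.21948224 -1.17150183  0.13464436
 -1.97196176]
[[281.88202742 231.9021112 ]]
2.625 [ 0.6532645  -0.15514271  0.43011617]
2026 ((277.0, 226.0), (104.0, 24.0), 90.0) [278.16386969 224.24580454]
[[ 0.614  -0.1463  0.207 ]
 [ 0.6202 -0.1329  0.207 ]
 [ 0.6862 -0.1624  0.207 ]
 [ 0.6793 -0.1774  0.207 ]]
[ 0.64994274 -0.15475087  0.207     ]
```

View pics/w2.png

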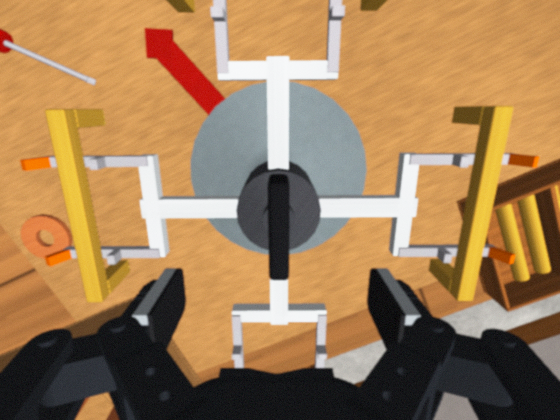

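Request:
{"name": "carry_out", "arguments": {"targets": [[1, -1, 0, -40, 0], [0.6, -1, 0, -30, 0], [0.6, 0, 0, -14, 0], [0.6, 0, 0, 0, 0]]}}

```text
t: 3.12
tool_pos: [0.6514, -0.1487, 0.3459]
eef_rot: [[0.003, -0.911, 0.413], [0.0, 0.413, 0.911], [-1.0, -0.002, 0.001]]
force: [0.4, -0.4, -0.4]
grip_width: 0.601
```

```bash
python3 - <<'E'
from h import *
s=arm.observe();print(s['t'],s['tool_pos'],s['eef_rot'][:2,2],s['force'],s['grip_width'])
E
```

```text
3.125 [ 0.65135947 -0.148725    0.34587686] [0.41348539 0.91050959] [ 0.37300085 -0.42104037 -0.40107882] 0.6006884796460094
```

Request:
{"name": "carry_out", "arguments": {"targets": [[0.6, 0, -6, 0, 0], [0, 0, 0, 0, 0], [0, 0, 0, 0, 0], [0, 0, 0, 0, 0], [0, 0, 0, 0, 0]]}}

```text
t: 3.75
tool_pos: [0.6516, -0.1558, 0.3494]
eef_rot: [[0.006, -0.91, 0.414], [-0.0, 0.414, 0.91], [-1.0, -0.006, 0.002]]
force: [-0.2, 0.4, -1.7]
grip_width: 0.22
```

Request:
{"name": "carry_out", "arguments": {"targets": [[0, 0, 0, 0, 0], [0, 0, 0, 0, 0]]}}

```text
t: 4.0
tool_pos: [0.6516, -0.1558, 0.3493]
eef_rot: [[0.006, -0.91, 0.414], [-0.0, 0.414, 0.91], [-1.0, -0.006, 0.002]]
force: [-0.8, 0.1, -1.3]
grip_width: 0.221
```

Request:
{"name": "carry_out", "arguments": {"targets": [[0, 0, 0, 0, -0.08], [0, 0, 0, 0, -0.13], [0, 0, 0, 0, -0.13], [0, 0, 0, 0, -0.13], [0, 0, 0, 0, -0.13], [0, 0, 0, 0, -0.13], [0, 0, 0, 0, -0.13], [0, 0, 0, 0, -0.08], [0, 0, 0, 0, 0]]}}

```text
t: 5.12
tool_pos: [0.6528, -0.1539, 0.3493]
eef_rot: [[0.005, -0.178, 0.984], [-0.006, 0.984, 0.178], [-1.0, -0.007, 0.004]]
force: [-1.8, -1.2, -0.7]
grip_width: 0.219
```

```bash
python3 - <<'E'
from h import *
s=arm.observe();print(s['t'],s['tool_pos'],np.degrees(np.arctan2(s['eef_rot'][1,2],s['eef_rot'][0,2])),s['force'],s['qpos'])
im=arm.read_camera('top');cv2.imwrite('pics/t3.png',im[:,:,::-1])
E
```

```text
5.125 [ 0.65283045 -0.1538633   0.34933498] 10.250157878887677 [-1.77701868 -1.19172483 -0.70459088] [-29.26163676  32.60728369  56.18214091  87.05545551 -27.45700186
  74.71452185  40.08712147]
```

View pics/t3.png

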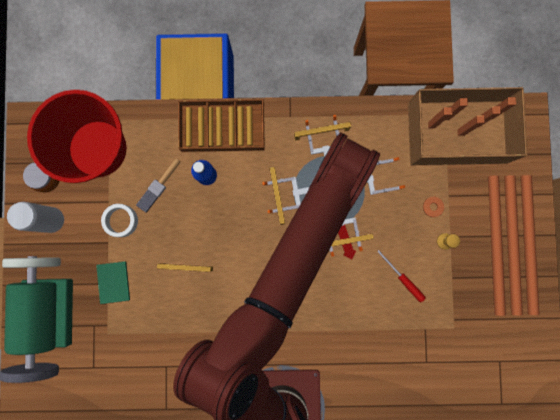

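Request:
{"name": "carry_out", "arguments": {"targets": [[0, 0, 0, 0, -0.08], [0, 0, 0, 0, -0.14], [0, 0, 0, 0, -0.16], [0, 0, 0, 0, -0.16], [0, 0, 0, 0, -0.16], [0, 0, 0, 0, -0.16], [0, 0, 0, 0, -0.16], [0, 0, 0, 0, -0.16], [0, 0, 0, 0, -0.12], [0, 0, 0, 0, -0.05]]}}

```text
t: 6.42
tool_pos: [0.6553, -0.1537, 0.3494]
eef_rot: [[0.001, 0.928, 0.374], [-0.012, 0.374, -0.927], [-1.0, -0.004, 0.012]]
force: [-1.6, -1.3, -0.6]
grip_width: 0.219
```

Request:
{"name": "carry_out", "arguments": {"targets": [[0, 0, 0, 0, 0]]}}

```text
t: 6.55
tool_pos: [0.6554, -0.1536, 0.3493]
eef_rot: [[0.001, 0.927, 0.375], [-0.012, 0.375, -0.927], [-1.0, -0.004, 0.012]]
force: [-1.1, -0.5, -0.3]
grip_width: 0.217
```

```bash
python3 - <<'E'
from h import *
s=arm.observe();print(s['t'],s['tool_pos'],np.degrees(np.arctan2(s['eef_rot'][1,2],s['eef_rot'][0,2])),s['force'],s['qpos'])
im=arm.read_camera('wrist');cv2.imwrite('pics/w4.png',im[:,:,::-1])
im=arm.read_camera('scene');cv2.imwrite('pics/s4.png',im[:,:,::-1])
E
```

```text
6.55 [ 0.65535218 -0.15363742  0.34931395] -67.9447321492932 [-1.05602523 -0.54360403 -0.28313312] [-36.11255269  42.81151026  72.7805012   86.86153683 -40.58313714
  80.28356454 -29.06315904]
```

View pics/w4.png

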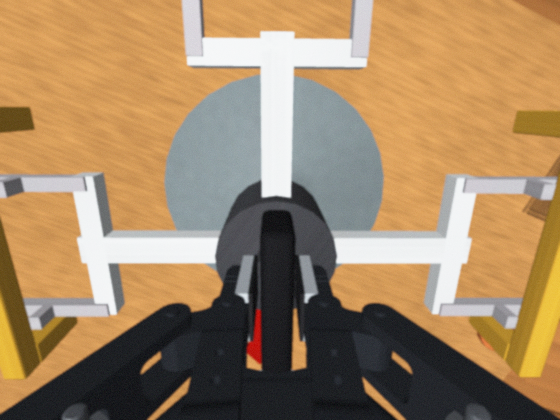

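View pics/s4.png

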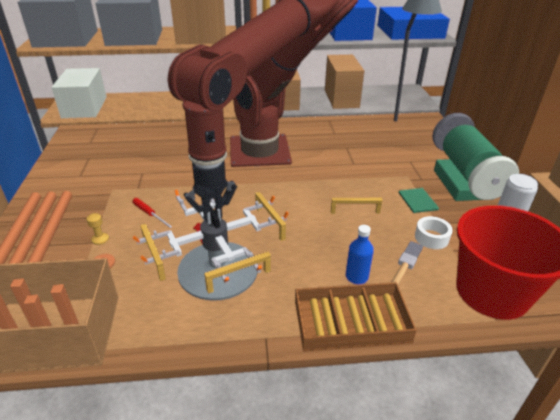

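Request:
{"name": "carry_out", "arguments": {"targets": [[0, -1, 0, 0, -0.05], [0, -1, 0, 0, -0.033], [0, 0, 0, 0, 0], [0.5, 0, 0, 0, 0], [0.5, 0, 0, 0, 0], [0.5, 0, 0, 0, 0]]}}

```text
t: 7.4
tool_pos: [0.6548, -0.1533, 0.3496]
eef_rot: [[0.005, 0.952, 0.305], [-0.012, 0.305, -0.952], [-1.0, 0.001, 0.013]]
force: [0.5, 0.5, 0.2]
grip_width: 0.503
```

```bash
python3 - <<'E'
from h import *
s=arm.observe();print(s['t'],s['tool_pos'],np.degrees(np.arctan2(s['eef_rot'][1,2],s['eef_rot'][0,2])),s['force'],s['qpos'])
im=arm.read_camera('top');cv2.imwrite('pics/t5.png',im[:,:,::-1])
hsv=cv2.cvtColor(im,cv2.COLOR_RGB2HSV)
H,S,V=[hsv[...,i].astype(int) for i in range(3)]
roi=np.zeros(H.shape,bool); roi[115:270,240:420]=1
m=(H>18)&(H<30)&(S>150)&(V>130)&roi
for A,c,b in blobs(m,40):
    ys,xs=np.nonzero(b); r=cv2.minAreaRect(np.c_[xs,ys].astype(np.float32))
    w=ray('top',cv2.boxPoints(r),.164)[:,:2]; e=w[1]-w[0];f=w[2]-w[1];L=max(e,f,key=np.linalg.norm);cc=w.mean(0)
    print(A,cc,np.linalg.norm(L),np.degrees(np.arctan2(L[1],L[0])))
for A,c,b in blobs((H>5)&(H<13)&(S>170)&(V>130)&roi,4): print(A,c,ray('top',[c],.163)[0,:2])
cv2.imwrite('pics/z5.png',cv2.resize(im[110:270,260:410,::-1],None,fx=3.7,fy=3.7,interpolation=2))
E
```

```text
7.4 [ 0.65477894 -0.15326145  0.34963185] -72.21986267404131 [0.49779949 0.53022645 0.20269485] [-36.4689893   43.13571203  73.49629578  87.06904888 -41.20640126
  80.33823009 -32.93317337]
59 [0.81432247 0.10143887] 0.08280507571924106 179.33909630230355
114 [0.81390181 0.0789331 ] 0.08279683017963912 179.26213046330696
259 [ 0.80507872 -0.10503117] 0.15947367894096431 -72.02268097038055
263 [ 0.70245317 -0.30684883] 0.15615040350467502 -161.65018980588715
147 [0.63457529 0.00696908] 0.09464751623321521 -161.8987054289028
10 [323.9 116.2] [ 0.84811247 -0.13399332]
10 [297.2 125.4] [ 0.8231932  -0.05825416]
16 [391.6875 149.625 ] [ 0.74930602 -0.32153203]
17 [401.17647059 176.47058824] [ 0.67304404 -0.34539834]
7 [263.71428571 193.14285714] [0.63319749 0.03886408]
16 [369.5 244. ] [ 0.48665029 -0.25133264]
17 [342.64705882 253.64705882] [ 0.46139196 -0.17648146]
```

View pics/z5.png

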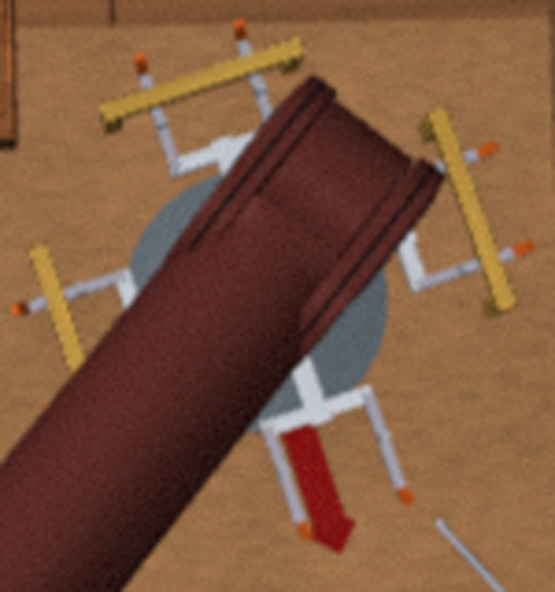

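Request:
{"name": "carry_out", "arguments": {"targets": [[0, 0, 0, 0, 0], [0, 0, 0, 0, 0], [0, 0, 0, 0, 0], [0, 0, 0, 0, 0], [0, 0, 0, 0, -0.017], [0, 0, 0, 0, 0], [0.5, 0, 0, 0, 0], [0.5, 0, 0, 0, 0], [0.5, 0, 0, 0, 0]]}}

```text
t: 8.57
tool_pos: [0.6548, -0.1537, 0.3514]
eef_rot: [[0.006, 0.958, 0.288], [-0.013, 0.288, -0.958], [-1.0, 0.002, 0.014]]
force: [-0.2, -0.3, -0.3]
grip_width: 0.499
```

```bash
python3 - <<'E'
from h import *
s=arm.observe();print(s['t'],s['tool_pos'],np.degrees(np.arctan2(s['eef_rot'][1,2],s['eef_rot'][0,2])),s['qpos'])
E
```

```text
8.575 [ 0.65477612 -0.1537438   0.35139608] -73.26383844558748 [-36.4925095   43.13815386  73.69425315  86.97226421 -41.26308877
  80.47375425 -33.90913812]
```

Request:
{"name": "carry_out", "arguments": {"targets": [[0.5, 0, 0, 45, 0], [0.5, 0, 0, 50, 0], [0.8, -20, 35, 0, 0.1], [0.8, -22, 44, 0, 0.13], [0.8, -22, 44, 0, 0.13], [0.8, -22, 44, 0, 0.13], [0.8, -22, 44, 0, 0.13], [0.8, -22, 44, 0, 0.13], [0.8, -22, 44, 0, 0.13], [0.8, -22, 44, 0, 0.13]]}}

```text
t: 9.82
tool_pos: [0.4752, 0.194, 0.4469]
eef_rot: [[0.016, 0.241, 0.97], [-0.005, 0.97, -0.241], [-1.0, -0.001, 0.017]]
force: [0.3, 1.4, -0.0]
grip_width: 0.797
```

```bash
python3 - <<'E'
from h import *
s=arm.observe();print(s['t'],s['tool_pos'],np.degrees(np.arctan2(s['eef_rot'][1,2],s['eef_rot'][0,2])),s['qpos'])
E
```

```text
9.825 [0.47517375 0.19403595 0.44691218] -13.967822818386509 [-103.14087952   -3.08372122   75.31520805  101.76761782    3.7374491
   78.35305403  -42.53007856]
```

Request:
{"name": "carry_out", "arguments": {"targets": [[0.8, -20, 35, 0, 0.1], [0.8, -20, 35, -20, 0.07], [0.8, -5, 15, -20, 0], [0.8, 0, 0, 0, 0], [0.8, 0, 0, 0, 0]]}}

```text
t: 10.45
tool_pos: [0.4266, 0.2839, 0.4068]
eef_rot: [[0.015, 0.059, 0.998], [0.004, 0.998, -0.059], [-1.0, 0.005, 0.015]]
force: [-0.5, 0.9, 0.1]
grip_width: 0.799
```

```bash
cat > m6.py <<'E'
from h import *
import sys
s=arm.observe();print(s['t'],s['tool_pos'],np.degrees(np.arctan2(s['eef_rot'][1,2],s['eef_rot'][0,2])),s['qpos'])
print(proj('wrist',[[.4294,.2848,.055]]))
im=arm.read_camera('wrist');cv2.imwrite(f'pics/w{sys.argv[1]}.png',im[:,:,::-1])
im=arm.read_camera('top');cv2.imwrite(f'pics/t{sys.argv[1]}.png',im[:,:,::-1])
E
python3 m6.py 6
```

```text
10.45 [0.42656736 0.28390902 0.40678323] -3.3650278961451185 [-107.91848672    1.8115835    72.04994638  105.38543972   -1.45580499
   73.24731674  -38.84250061]
[[273.69909914 187.03049038]]
```

View pics/w6.png

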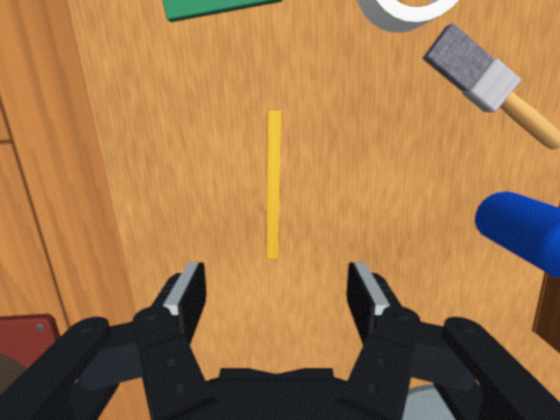

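View pics/t6.png

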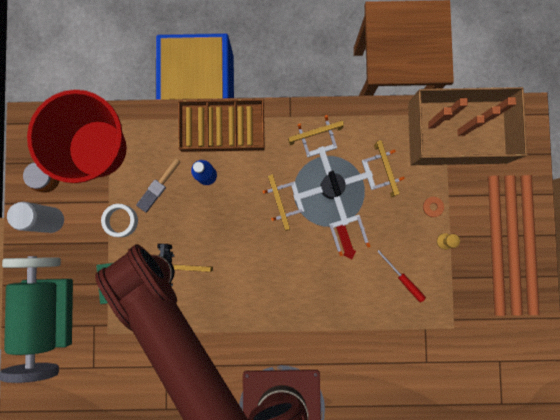

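```bash
cat > meas.py <<'E'
from h import *
def head(im):
    hsv=cv2.cvtColor(im,cv2.COLOR_BGR2HSV)
    H,S,V=[hsv[...,i].astype(int) for i in range(3)]
    roi=np.zeros(H.shape,bool); roi[115:270,255:420]=1
    for A,c,b in blobs((H>18)&(H<30)&(S>150)&(V>130)&roi,40):
        ys,xs=np.nonzero(b); r=cv2.minAreaRect(np.c_[xs,ys].astype(np.float32))
        w=ray('top',cv2.boxPoints(r),.164)[:,:2]; e=w[1]-w[0];f=w[2]-w[1];L=max(e,f,key=np.linalg.norm)
        print('bar',A,w.mean(0).round(4),np.linalg.norm(L).round(4),np.degrees(np.arctan2(L[1],L[0])).round(2))
    T=[]
    for A,c,b in blobs((H>5)&(H<13)&(S>170)&(V>130)&roi,4): 
        p=ray('top',[c],.163)[0,:2]; T.append(p); print('tip',A,c.round(1),p.round(4))
    return np.array(T)
if __name__=="__main__":
    T=head(cv2.imread('pics/t6.png')); print(T.mean(0),len(T))
    im=cv2.imread('pics/w6.png');hsv=cv2.cvtColor(im,cv2.COLOR_BGR2HSV)
    m=cv2.inRange(hsv,(22,190,150),(30,255,255)); m[:100]=0;m[265:]=0;m[:,:240]=0;m[:,310:]=0
    for A,c,b in blobs(m>0,300):
        ys,xs=np.nonzero(b); r=cv2.minAreaRect(np.c_[xs,ys].astype(np.float32)); w=ray('wrist',cv2.boxPoints(r),.055)
        e=w[1]-w[0];f=w[2]-w[1];print(A,w.mean(0),[(np.linalg.norm(L).round(4),np.degrees(np.arctan2(L[1],L[0])).round(1)) for L in(e,f)])
    s=arm.observe();print(s['tool_pos']+s['eef_rot'][:,0]*.155, s['tool_pos'])
E
python3 meas.py
```

```text
bar 234 [ 0.8061 -0.1098] 0.1585 -73.48
bar 262 [ 0.6993 -0.3083] 0.156 -163.59
bar 246 [ 0.6079 -0.002 ] 0.1581 -163.25
tip 9 [325.7 115.9] [ 0.8489 -0.139 ]
tip 8 [299.1 124.1] [ 0.8267 -0.0637]
tip 19 [392.5 151.1] [ 0.7451 -0.3236]
tip 18 [401.6 178.1] [ 0.6686 -0.3465]
tip 9 [263.3 191.4] [0.638  0.0399]
tip 7 [272. 219.] [0.5606 0.0169]
tip 14 [367.7 244.5] [ 0.4854 -0.2464]
tip 16 [340.8 253.6] [ 0.4615 -0.1714]
[ 0.65434746 -0.15422078] 8
[0.42893319 0.2845941  0.2518897 ] [0.42665332 0.28386864 0.40687124]
```

```bash
python3 - <<'E'
from h import *
im=cv2.imread('pics/w6.png');hsv=cv2.cvtColor(im,cv2.COLOR_BGR2HSV);print(hsv[185,274])
m=(cv2.inRange(hsv,(20,190,200),(35,255,255))>0)&(hsv[...,0]>21); m[:100]=0;m[265:]=0;m[:,:260]=0;m[:,290:]=0
for A,c,b in blobs(m,300):
    ys,xs=np.nonzero(b); r=cv2.minAreaRect(np.c_[xs,ys].astype(np.float32)); w=ray('wrist',cv2.boxPoints(r),.055)
    e=w[1]-w[0];f=w[2]-w[1];print(A,w.mean(0),[(np.linalg.norm(L).round(4),np.degrees(np.arctan2(L[1],L[0])).round(1)) for L in(e,f)])
E
```

```text
[ 22 183 235]
```

```bash
python3 - <<'E'
from h import *
im=cv2.imread('pics/w6.png');hsv=cv2.cvtColor(im,cv2.COLOR_BGR2HSV)
m=(hsv[...,0]>19)&(hsv[...,1]>165); m[:100]=0;m[265:]=0;m[:,:255]=0;m[:,295:]=0
for A,c,b in blobs(m,300):
    ys,xs=np.nonzero(b); r=cv2.minAreaRect(np.c_[xs,ys].astype(np.float32)); w=ray('wrist',cv2.boxPoints(r),.055)
    e=w[1]-w[0];f=w[2]-w[1];print(A,w.mean(0),[(np.linalg.norm(L).round(4),np.degrees(np.arctan2(L[1],L[0])).round(1)) for L in(e,f)])
E
```

```text
1891 [0.42887088 0.28266371 0.055     ] [(np.float64(0.1581), np.float64(85.6)), (np.float64(0.0136), np.float64(-3.8))]
```

Request:
{"name": "carry_out", "arguments": {"targets": [[0.8, 0, -1, -45, 0], [0.8, 0, 0, -50, 0], [0.8, 0, 0, -50, 0], [0.8, 0, 0, -30, 0], [0.8, 0, 0, -10, 0], [0.8, 0, 0, 0, 0]]}}

```text
t: 11.3
tool_pos: [0.4306, 0.2809, 0.2221]
eef_rot: [[0.019, 0.063, 0.998], [0.014, 0.998, -0.063], [-1.0, 0.015, 0.018]]
force: [0.5, 0.1, 0.7]
grip_width: 0.799
```

```bash
python3 - <<'E'
from h import *
s=arm.observe();print(s['t'],s['tool_pos'],s['tool_pos']+s['eef_rot'][:,0]*.155,np.degrees(np.arctan2(s['eef_rot'][1,2],s['eef_rot'][0,2])),s['qpos'])
E
```

```text
11.3 [0.43061064 0.28086012 0.2220679 ] [0.4335312  0.28304049 0.06711075] -3.6247778096443777 [-89.63159404  22.46900153  60.95802425 116.83991638 -24.8774772
  53.09673837 -19.16711446]
```

Grasp point is about 4 mm off in x, so I'll correct that, go down 17 mm and close.

Request:
{"name": "carry_out", "arguments": {"targets": [[0.8, -4, 0, -10, 0], [0.8, -1, 0, -7, 0], [0.8, 0, 0, 0, 0], [0, 0, 0, 0, 0], [0, 0, 0, 0, 0], [0, 0, 0, 0, 0], [0, 0, 0, 0, 0], [0, 0, 0, 0, 0]]}}

```text
t: 12.3
tool_pos: [0.4264, 0.2822, 0.2075]
eef_rot: [[0.022, 0.062, 0.998], [0.019, 0.998, -0.062], [-1.0, 0.021, 0.021]]
force: [0.4, 0.6, -1.3]
grip_width: 0.149
```

```bash
python3 m6.py 7; python3 - <<'E'
from h import *
s=arm.observe();print(s['tool_pos']+s['eef_rot'][:,0]*.155,s['eef_rot'][:,0],s['grip_width'],s['force'])
E
```

```text
12.3 [0.4263827  0.28222237 0.20753174] -3.566788727033473 [-88.93776059  23.33287837  59.67147869 117.90086753 -26.4135754
  51.1645428  -18.30090627]
[[275.2695419 292.8330773]]
[0.42978832 0.28519298 0.0525963 ] [ 0.0219515   0.01939012 -0.99957099] 0.14945598650646771 [-0.00731266  0.42536843  0.13166084]
```

View pics/w7.png

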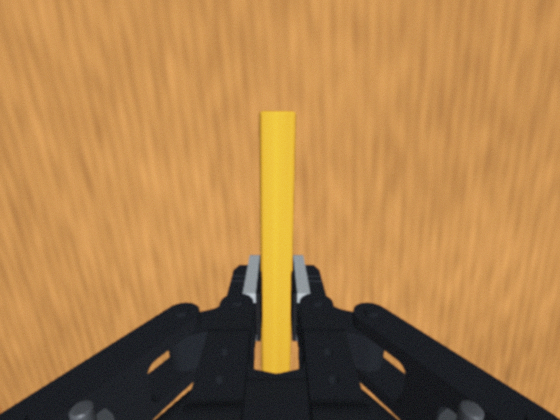

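Request:
{"name": "carry_out", "arguments": {"targets": [[0, 0, 0, 30, 0], [0, 0, 0, 50, 0], [0, 0, 0, 55, 0], [0, 0, 0, 55, 0], [0, 10, -20, 20, 0.03], [0, 10, -45, 0, 0.04], [0, 10, -50, 0, 0.05], [0, 10, -50, 0, 0.05], [0, 10, -50, 0, 0.05], [0, 10, -50, 0, 0.05]]}}

```text
t: 13.65
tool_pos: [0.4844, 0.011, 0.4202]
eef_rot: [[0.013, -0.221, 0.975], [0.024, 0.975, 0.221], [-1.0, 0.02, 0.018]]
force: [0.7, 0.4, -2.5]
grip_width: 0.146
```

```bash
python3 m6.py 8; python3 - <<'E'
from h import *
s=arm.observe();print(s['tool_pos']+s['eef_rot'][:,0]*.155,s['eef_rot'][:,0],s['grip_width'],s['force'])
E
```

```text
13.65 [0.48436634 0.01099385 0.42022465] 12.77110333244114 [-89.14744017 -20.51332163  70.55498008 107.58130784  18.63858561
  78.88052505 -10.34267887]
[[ 277.06817824 -135.39658685]]
[0.48737602 0.00990856 0.26509101] [ 0.01310084  0.02284913 -0.99965308] 0.14941112924093514 [ 0.49165875  1.60862267 -2.47477928]
```

View pics/w8.png

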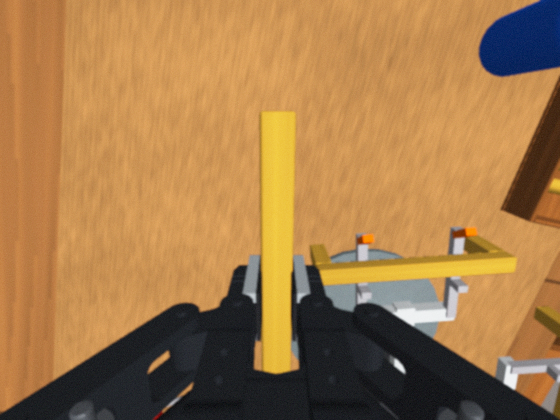

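Request:
{"name": "carry_out", "arguments": {"targets": [[0, 0, 0, -20, 0], [0, 3, -20, -10, 0.02], [0, 3, -30, 0, 0.02], [0, 3, -30, 0, 0.02]]}}

```text
t: 14.25
tool_pos: [0.4934, -0.0754, 0.3874]
eef_rot: [[0.008, -0.271, 0.963], [0.025, 0.962, 0.271], [-1.0, 0.022, 0.015]]
force: [0.3, -1.0, -1.7]
grip_width: 0.149
```

```bash
python3 - <<'E'
from h import *
s=arm.observe();print(s['t'],s['qpos'],s['tool_pos'],s['eef_rot'][:,0],np.degrees(np.arctan2(s['eef_rot'][1,2],s['eef_rot'][0,2])))
E
```

```text
14.25 [-87.26110434 -21.43630043  79.31461084 108.43668359  20.32986673
  75.89512062   2.07917347] [ 0.49344638 -0.07537529  0.38742401] [ 0.00824061  0.02517009 -0.99964922] 15.696075317399435
```

Request:
{"name": "carry_out", "arguments": {"targets": [[0, 0, -12, 0, 0], [0, 0, -12, 0, 0]]}}

```text
t: 14.5
tool_pos: [0.4897, -0.0999, 0.388]
eef_rot: [[0.01, -0.269, 0.963], [0.026, 0.963, 0.269], [-1.0, 0.022, 0.017]]
force: [-0.1, -0.2, -2.2]
grip_width: 0.147
```

```bash
cat > q.py <<'E'
from h import *
s=arm.observe();print(s['t'],s['qpos'].round(2) if hasattr(s['qpos'],'round') else s['qpos'],s['tool_pos'],s['eef_rot'][:,0].round(4),np.degrees(np.arctan2(s['eef_rot'][1,2],s['eef_rot'][0,2])))
E
python3 q.py
```

```text
14.5 [-84.66 -21.81  79.31 108.32  20.64  76.07   4.56] [ 0.48973738 -0.09993616  0.38800486] [ 0.01    0.0257 -0.9996] 15.614861899311284
```

Request:
{"name": "carry_out", "arguments": {"targets": [[0, 6, -20, 0, 0], [0, 4, -20, 0, 0], [0, 4, -20, 0, 0]]}}

```text
t: 14.88
tool_pos: [0.4808, -0.1561, 0.3953]
eef_rot: [[0.028, -0.269, 0.963], [0.02, 0.963, 0.269], [-0.999, 0.012, 0.033]]
force: [0.2, 1.1, -3.2]
grip_width: 0.146
```

```bash
python3 q.py
```

```text
14.875 [-78.42 -21.79  79.31 107.41  20.88  76.04  11.05] [ 0.48081294 -0.15609729  0.39530238] [ 0.0283  0.02   -0.9994] 15.595856352032666
```

Request:
{"name": "carry_out", "arguments": {"targets": [[0, 12, -10, -6, 0], [0, 12, -10, -6, 0]]}}

```text
t: 15.12
tool_pos: [0.4795, -0.169, 0.3917]
eef_rot: [[0.05, -0.267, 0.962], [0.012, 0.964, 0.266], [-0.999, -0.002, 0.052]]
force: [-0.4, 0.4, -2.8]
grip_width: 0.149
```

```bash
python3 q.py
```

```text
15.125 [-76.83 -21.79  79.28 107.89  21.41  74.39  12.18] [ 0.47946957 -0.16897266  0.39167553] [ 0.0504  0.0121 -0.9987] 15.465105873876924
```

Request:
{"name": "carry_out", "arguments": {"targets": [[0, 0, 25, 5, 0], [0, 0, 30, 0, 0], [0, 0, 0, 0, 0.13], [0, 0, 0, 0, 0.13], [0, 0, 0, 0, 0.13]]}}

```text
t: 15.75
tool_pos: [0.4791, -0.1112, 0.3956]
eef_rot: [[0.043, -0.623, 0.781], [0.03, 0.782, 0.622], [-0.999, -0.003, 0.052]]
force: [-0.7, -0.5, -2.2]
grip_width: 0.149
```

```bash
python3 q.py
```

```text
15.75 [-77.36 -20.45  74.35 109.33  18.81  74.55  30.24] [ 0.47913129 -0.11115687  0.39559176] [ 0.0427  0.0299 -0.9986] 38.55298237856256
```

Request:
{"name": "carry_out", "arguments": {"targets": [[0, 15, 30, 0, 0], [0, 20, 30, 5, 0], [0, 20, 20, 5, 0], [0, 0, 0, 0, -0.13], [0, 0, 0, 0, -0.15], [0, 0, 0, 0, -0.15], [0, 0, 0, 0, -0.15]]}}

```text
t: 16.62
tool_pos: [0.5165, -0.0231, 0.4101]
eef_rot: [[0.065, -0.084, 0.994], [-0.011, 0.996, 0.085], [-0.998, -0.016, 0.064]]
force: [-0.4, -0.1, -2.9]
grip_width: 0.146
```

```bash
python3 q.py
```

```text
16.625 [-93.72 -19.9   79.28 105.85  21.82  75.38 -14.77] [ 0.51648202 -0.02311423  0.41014007] [ 0.0653 -0.0108 -0.9978] 4.858107689125978
```

Request:
{"name": "carry_out", "arguments": {"targets": [[0, 0, 0, 0, -0.15], [0, 0, 0, 0, -0.15], [0, 0, 0, 0, -0.15], [0, 0, 0, 0, -0.15], [0, 0, 0, 0, -0.15], [0, 0, 0, 0, -0.15]]}}

```text
t: 17.38
tool_pos: [0.5127, -0.0205, 0.4096]
eef_rot: [[0.034, 0.746, 0.665], [-0.06, 0.666, -0.743], [-0.998, -0.015, 0.067]]
force: [-0.5, 0.4, -2.2]
grip_width: 0.149
```

```bash
python3 q.py
```

```text
17.375 [-96.42 -21.79  79.28 105.67  25.77  78.9  -71.11] [ 0.51272296 -0.02045084  0.40963318] [ 0.0339 -0.0598 -0.9976] -48.17218569644272
```

Request:
{"name": "carry_out", "arguments": {"targets": [[0, 25, 0, 0, -0.1], [0, 25, 0, 0, -0.15], [0, 10, 0, 0, -0.15], [0, 0, 0, 0, -0.15], [0, 0, 0, 0, -0.15], [0, 0, 0, 0, -0.15]]}}

```text
t: 18.12
tool_pos: [0.5142, -0.0174, 0.4242]
eef_rot: [[0.017, 0.99, -0.143], [-0.091, -0.141, -0.986], [-0.996, 0.03, 0.088]]
force: [-0.0, -0.5, -1.8]
grip_width: 0.146
```

```bash
python3 q.py
```

```text
18.125 [ -97.92  -21.79   79.28  103.9    26.92   82.18 -121.94] [ 0.5142152  -0.01742588  0.4242469 ] [ 0.0175 -0.0912 -0.9957] -98.25897583427279
```

Request:
{"name": "carry_out", "arguments": {"targets": [[0, 0, 0, 0, 0.15], [0, 0, 0, 0, 0.15], [0, 0, 0, 0, 0.15], [0, 0, 0, 0, 0.15], [0, 0, 0, 0, 0.15], [0, 0, 0, 0, 0.15]]}}

```text
t: 18.88
tool_pos: [0.5137, -0.0146, 0.4228]
eef_rot: [[0.085, 0.706, 0.704], [-0.04, 0.708, -0.705], [-0.996, 0.031, 0.088]]
force: [-0.2, 1.4, -2.2]
grip_width: 0.148
```

```bash
python3 q.py
```

```text
18.875 [-93.27 -21.79  75.33 105.6   25.42  77.28 -68.32] [ 0.51366226 -0.01456952  0.42284075] [ 0.0845 -0.0403 -0.9956] -45.06294523750158
```

Request:
{"name": "carry_out", "arguments": {"targets": [[0, 10, 0, -10, 0.15], [0, 10, 0, -10, 0.15], [0, 0, 0, 0, 0.15], [0, 0, 0, 0, 0.15], [0, 0, 0, 0, 0.15], [0, 0, 0, 0, 0.15], [0, 0, 0, 0, 0.15]]}}

```text
t: 19.75
tool_pos: [0.52, -0.0112, 0.4044]
eef_rot: [[0.084, -0.303, 0.949], [0.063, 0.952, 0.299], [-0.994, 0.034, 0.099]]
force: [-0.2, 0.4, -3.4]
grip_width: 0.152
```

```bash
python3 q.py
```

```text
19.75 [-94.68 -21.8   79.31 106.38  20.11  72.91  -2.65] [ 0.51998907 -0.01116891  0.40441502] [ 0.0844  0.0627 -0.9945] 17.476437409429742
```

```bash
cat > fit.py <<'E'
import numpy as np
from scipy.spatial.transform import Rotation as R
from scipy.optimize import least_squares
import itertools
# q, tool pos, x-axis, yaw of tool z
D=[
([-78.736,19.091,2.286,83.961,-.768,76.965,-3.352],[.189,.622,.405],[-.00038,-.0016,-1],73.05),
([-62.852,-6.113,14.465,100.236,1.610,85.952,24.904],[.34439,.30465,.50329],[-.002,-.004,-1],73.49),
([-22.187,25.640,45.898,80.287,-18.157,81.568,88.630],[.65091,-.16035,.43097],[.0008,-.0031,-1],65.16),
([-29.262,32.607,56.182,87.055,-27.457,74.715,40.087],[.65283,-.15386,.34934],[.005,-.006,-1],10.25),
([-36.113,42.811,72.781,86.862,-40.583,80.284,-29.063],[.65535,-.15364,.34931],[.001,-.012,-1],-67.94),
([-36.469,43.136,73.496,87.069,-41.206,80.338,-32.933],[.65478,-.15326,.34963],[.005,-.012,-1],-72.22),
([-103.141,-3.084,75.315,101.768,3.737,78.353,-42.530],[.47517,.19404,.44691],[.016,-.005,-1],-13.97),
([-107.918,1.812,72.050,105.385,-1.456,73.247,-38.843],[.42657,.28391,.40678],[.015,.004,-1],-3.365),
([-89.632,22.469,60.958,116.840,-24.877,53.097,-19.167],[.43061,.28086,.22207],[.019,.014,-1],-3.625),
([-88.938,23.333,59.671,117.901,-26.414,51.165,-18.301],[.42638,.28222,.20753],[.022,.0194,-1],-3.567),
([-89.147,-20.513,70.555,107.582,18.639,78.881,-10.343],[.48437,.01099,.42022],[.0131,.0228,-1],12.77),
([-87.261,-21.436,79.315,108.437,20.330,75.895,2.079],[.49345,-.07538,.38742],[.0082,.0252,-1],15.696),
([-78.42,-21.79,79.31,107.41,20.88,76.04,11.05],[.48081,-.1561,.3953],[.0283,.02,-.9994],15.596),
([-76.83,-21.79,79.28,107.89,21.41,74.39,12.18],[.47947,-.16897,.39168],[.0504,.0121,-.9987],15.465),
([-77.36,-20.45,74.35,109.33,18.81,74.55,30.24],[.47913,-.11116,.39559],[.0427,.0299,-.9986],38.553),
([-93.72,-19.9,79.28,105.85,21.82,75.38,-14.77],[.51648,-.02311,.41014],[.0653,-.0108,-.9978],4.858),
([-96.42,-21.79,79.28,105.67,25.77,78.9,-71.11],[.51272,-.02045,.40963],[.0339,-.0598,-.9976],-48.172),
([-97.92,-21.79,79.28,103.9,26.92,82.18,-121.94],[.51422,-.01743,.42425],[.0175,-.0912,-.9957],-98.259),
([-93.27,-21.79,75.33,105.6,25.42,77.28,-68.32],[.51366,-.01457,.42284],[.0845,-.0403,-.9956],-45.063),
([-94.68,-21.8,79.31,106.38,20.11,72.91,-2.65],[.51999,-.01117,.40442],[.0844,.0627,-.9945],17.476)]
Q=np.radians([d[0] for d in D]); P=np.array([d[1] for d in D])
def rot(x,psi):
    x=np.array(x)/np.linalg.norm(x); psi=np.radians(psi)
    z=np.array([np.cos(psi),np.sin(psi),0]); z[2]=-(x[0]*z[0]+x[1]*z[1])/x[2]; z/=np.linalg.norm(z)
    return np.c_[x,np.cross(z,x),z]
RR=np.array([rot(d[2],d[3]) for d in D])
AX=['z','y','z','y','z','y','z']
def fk(p,s,q):
    c=p[:7]; o=p[7:7+21].reshape(7,3); base=np.array([0,0,0.])
    q=np.atleast_2d(q); n=len(q); Rm=R.identity(n); t=np.zeros((n,3))
    for i in range(7):
        Rm=Rm*R.from_euler(AX[i],s[i]*q[:,i]+c[i]); t=t+Rm.apply(o[i])
    return t,(Rm*R.from_matrix(TOOL)).as_matrix()
TOOL=np.array([[0,1.,0],[0,0,1],[1,0,0]])  # tool x along local z
def solve(verbose=1):
    best=None
    rng=np.random.default_rng(0)
    for s in itertools.product([1,-1],repeat=6):
        s=(-1,)+s
        # orientation only, several starts
        def fo(c):
            Rm=R.identity(len(Q))
            for i in range(7): Rm=Rm*R.from_euler(AX[i],s[i]*Q[:,i]+c[i])
            return ((Rm*R.from_matrix(TOOL)).as_matrix()-RR).ravel()
        for k in range(3):
            c0=rng.choice([0,np.pi/2,np.pi,-np.pi/2],7) if k else np.zeros(7)
            r=least_squares(fo,c0)
            if best is None or r.cost<best[0]: best=(r.cost,s,r.x); 
    return best
if __name__=="__main__":
    b=solve(); print(b[0],b[1],np.degrees(b[2]).round(2))
    c,s=b[2],b[1]
    f=lambda p:np.r_[((fk(p,s,Q)[1]-RR)*.3).ravel(),(fk(p,s,Q)[0]-P).ravel(),1e-3*p[7:]]
    r=least_squares(f,np.r_[c,np.zeros(21)])
    t,M=fk(r.x,s,Q); print(np.abs(t-P).max(),np.abs(M-RR).max()); print(r.x[7:].reshape(7,3).round(4),np.degrees(r.x[:7]).round(2))
    np.savez('kin.npz',p=r.x,s=s)
E
time python3 fit.py; python3 -c "
from workcell import arm;print([a for a in dir(arm) if a[0]!='_'])"
```

```text
4.1849248325768555e-06 (-1, -1, -1, -1, 1, 1, -1) [-1.7993e+02 -2.0000e-02 -1.0000e-02 -1.8000e+02  1.7998e+02  1.8000e+02
 -2.6994e+02]
0.00022960801249982676 0.0014445153905706532
[[-5.000e-04  1.090e-02  2.509e-01]
 [ 7.000e-04  1.090e-02  2.415e-01]
 [-0.000e+00  1.070e-02  2.415e-01]
 [ 1.000e-04  1.070e-02 -2.515e-01]
 [ 5.000e-04 -5.000e-04 -2.515e-01]
 [-2.000e-04 -5.000e-04  9.490e-02]
 [ 0.000e+00 -1.000e-04  9.490e-02]] [-1.8000e+02 -1.0000e-02 -0.0000e+00 -1.8000e+02  1.7999e+02  1.8000e+02
 -2.7001e+02]
['PlanningError', 'get_calibration', 'grip_depth', 'job_done', 'observe', 'read_camera']
real	6m15.519s
user	5m50.929s
sys	0m0.398s
```

```bash
cat > kin.py <<'E'
import numpy as np
from scipy.spatial.transform import Rotation as R
from scipy.optimize import lsq_linear
from fit import fk,D,rot
k=np.load('kin.npz'); p=k['p']; s=k['s']
LO=np.radians([-147.57,-21.85,-74.77,14.55,-85.83,4.83,-152.11])+8e-4; HI=np.radians([147.57,119.76,79.35,137.4,265.84,119.75,152.11])-8e-4
def F(q): t,M=fk(p,s,q); return t[0],M[0]
def err(q,t,M):
    a,B=F(q); return np.r_[t-a,R.from_matrix(M@B.T).as_rotvec()]
def jac(q):
    t0,M0=F(q); J=np.zeros((6,7))
    t,Ms=fk(p,s,q+1e-5*np.eye(7))
    for i in range(7): J[:,i]=np.r_[t[i]-t0,R.from_matrix(Ms[i]@M0.T).as_rotvec()]/1e-5
    return J
def row(q,d,turn,it=6):
    t,M=F(q); t=t+np.array(d)/1000; M=R.from_euler('z',turn).as_matrix()@M
    for _ in range(it):
        dq=np.linalg.pinv(jac(q),rcond=1e-3)@err(q,t,M); n=np.abs(dq).max()
        q=np.clip(q+dq*min(1,.2/n if n>0 else 1),LO,HI)
    return q
def st(q):
    t,M=F(q); return np.degrees(q).round(1),t.round(3),'tilt',np.degrees(np.arccos(-M[2,0])).round(1),'yaw',np.degrees(np.arctan2(M[1,2],M[0,2])).round(1)
E
python3 - <<'E'
from kin import *
def run(i,rows):
    q=np.radians(D[i][0])
    for a,b,c,u in rows: q=row(q,(a,b,c),u)
    print(*st(q))
# validate knob rotation D2-> D3 like
run(3,[(0,0,0,-.146)]*10); print(D[4])
run(10,[(0,0,-20,0),(3,-20,-10,.02),(3,-30,0,.02),(3,-30,0,.02)]); print(D[11])
run(13,[(0,25,5,0),(0,30,0,0)]+[(0,0,0,.13)]*3); print(D[14])
run(15,[(0,0,0,-.15)]*6); print(D[16])
run(17,[(0,0,0,.15)]*6); print(D[18])
run(18,[(10,0,-10,.15)]*2+[(0,0,0,.15)]*5); print(D[19])
E
```

```text
[-36.4  43.5  74.   87.  -41.6  81.2 -33.7] [ 0.653 -0.154  0.349] tilt 0.5 yaw -73.4
([-36.113, 42.811, 72.781, 86.862, -40.583, 80.284, -29.063], [0.65535, -0.15364, 0.34931], [0.001, -0.012, -1], -67.94)
[-87.5 -21.8  78.2 108.4  21.1  76.3   1.1] [ 0.493 -0.068  0.391] tilt 1.2 yaw 16.2
([-87.261, -21.436, 79.315, 108.437, 20.33, 75.895, 2.079], [0.49345, -0.07538, 0.38742], [0.0082, 0.0252, -1], 15.696)
[-78.5 -21.8  74.4 109.1  20.8  75.4  28. ] [ 0.48  -0.112  0.397] tilt 2.6 yaw 37.8
([-77.36, -20.45, 74.35, 109.33, 18.81, 74.55, 30.24], [0.47913, -0.11116, 0.39559], [0.0427, 0.0299, -0.9986], 38.553)
[-87.7  -4.   79.3 105.1   8.2  73.5 -53.3] [0.514 0.012 0.418] tilt 4.6 yaw -42.7
([-96.42, -21.79, 79.28, 105.67, 25.77, 78.9, -71.11], [0.51272, -0.02045, 0.40963], [0.0339, -0.0598, -0.9976], -48.172)
[-93.5 -21.8  74.2 105.6  27.7  77.9 -71.7] [ 0.514 -0.01   0.427] tilt 7.2 yaw -46.6
([-93.27, -21.79, 75.33, 105.6, 25.42, 77.28, -68.32], [0.51366, -0.01457, 0.42284], [0.0845, -0.0403, -0.9956], -45.063)
[-98.4 -21.8  78.2 105.3  23.8  73.1  -7.5] [0.528 0.02  0.417] tilt 7.3 yaw 18.1
([-94.68, -21.8, 79.31, 106.38, 20.11, 72.91, -2.65], [0.51999, -0.01117, 0.40442], [0.0844, 0.0627, -0.9945], 17.476)
```

```bash
cat > srch.py <<'E'
from kin import *
import sys
def go(q,wp,it=2):
    """straight to waypoint (x,y,z,yawdeg); returns q, rows, worst margin"""
    t,M=F(q); yaw=np.degrees(np.arctan2(M[1,2],M[0,2])); d=np.array(wp[:3])-t; a=np.radians(wp[3]-yaw)
    n=int(max(np.ceil(np.linalg.norm(d)/.045),np.ceil(abs(a)/.13),1)); w=9
    for i in range(n):
        q=row(q,d*1000/n,a/n,it); w=min(w,(q-LO).min(),(HI-q).min())
    return q,n,np.degrees(w)
G=(.50,-.20,.40,17)
if __name__=="__main__":
    rng=np.random.default_rng(int(sys.argv[1])); q0=np.radians(D[19][0]); best=[]
    import time; T=time.time()
    while time.time()-T<150:
        wps=[]
        for i in range(rng.integers(1,4)):
            r=rng.uniform(.47,.75); az=np.radians(rng.uniform(-25,40)); wps.append((r*np.cos(az),r*np.sin(az),rng.uniform(.39,.52),rng.uniform(-110,120)))
        q=q0; n=0; W=9
        ms=[]
        for w in wps+[G]: q,k,m=go(q,w); n+=k; ms.append(m)
        t,M=F(q); pe=np.linalg.norm(t-np.array(G[:3])); tilt=np.degrees(np.arccos(-M[2,0]))
        fm=np.degrees(min((q-LO).min(),(HI-q).min()))
        best.append((min(fm,10)-pe*300-.5*tilt-.03*n+min(min(ms[1:]),3),fm,pe,tilt,n,np.array(wps).round(2).tolist(),np.round(ms,1),np.degrees(q).round(0)))
    best.sort(key=lambda b:-b[0]); print(len(best))
    for b in best[:3]: print(b)
E
for i in 1 2 3 4; do OMP_NUM_THREADS=1 python3 srch.py $i & done; wait; nproc
```

```text
437
(np.float64(9.144716293298135), np.float64(19.914165392001344), np.float64(1.7656704153560728e-05), np.float64(6.139973390911597), 26, [[0.45, 0.23, 0.5, -69.1], [0.63, -0.14, 0.42, 3.62]], array([ 2.6, 13.3, 19.9]), array([-36.,   6.,  59., 103., -12.,  70.,  44.]))
(np.float64(9.104567004145096), np.float64(27.319087475368416), np.float64(3.5499343940563456e-06), np.float64(6.048736031073375), 29, [[0.44, 0.19, 0.46, -34.16], [0.69, -0.06, 0.45, -79.17]], array([ 3.8, 14.4, 19. ]), array([-28.,   6.,  51., 103., -10.,  70.,  43.]))
(np.float64(9.078284219287916), np.float64(22.821899945046425), np.float64(9.012063317017597e-06), np.float64(6.038024323433958), 30, [[0.45, 0.29, 0.4, -30.2], [0.64, 0.27, 0.49, 0.59], [0.66, -0.06, 0.5, 71.23]], array([ 3. , 18.2, 27.9, 22.8]), array([-33.,   6.,  56., 103., -11.,  70.,  43.]))
423
(np.float64(9.181579413029667), np.float64(19.44698970089301), np.float64(4.155420852126765e-05), np.float64(6.051908648827909), 26, [[0.39, 0.32, 0.51, -47.77], [0.58, 0.29, 0.42, -47.37]], array([ 4. , 22.5, 19.4]), array([-36.,   7.,  60., 104., -12.
[... 1510 characters left out ...]
098355739965358), 19, [[0.48, 0.17, 0.49, -7.37], [0.67, 0.15, 0.5, -10.91]], array([ 3.5,  6.8, 10.1]), array([-43.,   9.,  69., 104., -14.,  71.,  47.]))
(np.float64(9.269114479047909), np.float64(18.856404910013158), np.float64(7.827738476406719e-06), np.float64(6.077074398818341), 23, [[0.42, 0.23, 0.39, -10.99], [0.66, -0.15, 0.41, -33.18]], array([ 3.4,  6. , 16.7]), array([-37.,   7.,  60., 104., -12.,  71.,  44.]))
(np.float64(9.220285165223414), np.float64(25.247979740590253), np.float64(1.6727458541439883e-05), np.float64(6.109393194428309), 24, [[0.48, 0.09, 0.49, -55.65], [0.68, -0.19, 0.45, -26.71]], array([ 2.1,  9.5, 23.3]), array([-31.,   6.,  54., 103., -11.,  70.,  43.]))
4
```

Request:
{"name": "carry_out", "arguments": {"targets": [[0, -4, 10, 9, -0.12], [0, -4, 10, 9, -0.13], [0, -4, 10, 9, -0.13], [0, -4, 10, 9, -0.13], [0, -4, 10, 9, -0.13], [0, -4, 10, 9, -0.13], [0, -4, 10, 9, -0.13], [0, -4, 10, 9, -0.13], [0, -4, 10, 9, -0.13], [0, -4, 10, 5, -0.13]]}}

```text
t: 21.0
tool_pos: [0.4776, 0.0963, 0.4885]
eef_rot: [[0.079, 0.847, 0.525], [-0.069, 0.53, -0.845], [-0.994, 0.031, 0.101]]
force: [0.1, -0.1, -3.1]
grip_width: 0.147
```

```bash
python3 q.py
```

```text
21.0 [-73.43  -9.23  49.65 101.53  12.63  82.07 -83.53] [0.4776411  0.09627151 0.48849233] [ 0.0795 -0.0692 -0.9944] -58.14761291712691
```

```bash
python3 - <<'E'
from srch import *
q0=np.radians([-73.43,-9.23,49.65,101.53,12.63,82.07,-83.53])
for wps in ([(.5,-.2,.44,17)],[(.6,-.1,.45,-40),(.5,-.2,.44,17)],[(.68,-.19,.45,-27),(.5,-.2,.44,17)]):
    q=q0
    for w in wps+[(.5,-.2,.315,17)]:
        q,n,m=go(q,w,4); print(n,m,*st(q))
E
```

```text
11 0.0 [-79.2 -21.8  79.3 101.4  23.6  78.1  14.2] [ 0.505 -0.178  0.445] tilt 5.6 yaw 17.9
3 0.0 [-86.8 -21.8  79.3 112.3  29.7  64.5  11.2] [ 0.514 -0.089  0.36 ] tilt 11.1 yaw 29.4
6 9.686685539163792 [-47.1  18.5  65.4  91.3 -16.6  75.2 -20.1] [ 0.6  -0.1   0.45] tilt 6.0 yaw -40.0
8 14.797819436054183 [-37.9   4.   60.4 100.2  -8.8  74.7  41.5] [ 0.5  -0.2   0.44] tilt 6.0 yaw 17.0
3 18.789305553560265 [-32.6  13.4  58.7 109.7 -19.   61.5  51.1] [ 0.5   -0.2    0.315] tilt 6.0 yaw 17.0
8 11.046044647814671 [-24.   30.7  55.9  76.3 -27.2  80.1   3.1] [ 0.68 -0.19  0.45] tilt 6.0 yaw -27.0
6 23.714702173785042 [-31.9   3.6  53.8 100.   -8.2  74.6  40.8] [ 0.5  -0.2   0.44] tilt 6.0 yaw 17.0
3 25.378118366349856 [-28.2  12.   53.  109.5 -16.8  61.   49. ] [ 0.5   -0.2    0.315] tilt 6.0 yaw 17.0
```

Request:
{"name": "carry_out", "arguments": {"targets": [[0, 20, -30, -3, 0.05], [0, 26, -37, -5, 0.07], [0, 26, -37, -5, 0.07], [0, 26, -37, -5, 0.07], [0, 26, -37, -5, 0.07], [0, 26, -37, -5, 0.07], [0, 26, -37, -5, 0.07], [0, 26, -33, -5, 0.07]]}}

```text
t: 22.0
tool_pos: [0.6867, -0.1842, 0.4424]
eef_rot: [[0.1, 0.419, 0.902], [-0.015, 0.908, -0.42], [-0.995, 0.029, 0.097]]
force: [-0.4, 0.7, -1.3]
grip_width: 0.154
```

```bash
python3 q.py
```

```text
22.0 [-24.03  31.65  55.64  75.98 -27.88  79.94   4.86] [ 0.68672777 -0.18419633  0.44235754] [ 0.1    -0.0148 -0.9949] -24.94023075610535
```

Request:
{"name": "carry_out", "arguments": {"targets": [[0, -20, -2, 0, 0.08], [0, -23, -2, 0, 0.09], [0, -23, -2, 0, 0.1], [0, -23, -2, 0, 0.1], [0, -23, -2, 0, 0.1], [0, -23, -2, 0, 0.09], [0, -23, -2, 0, 0.09], [0, -23, -2, 0, 0.08]]}}

```text
t: 23.0
tool_pos: [0.5051, -0.1995, 0.4293]
eef_rot: [[0.072, -0.32, 0.945], [0.043, 0.947, 0.317], [-0.996, 0.018, 0.082]]
force: [0.0, -0.4, -2.0]
grip_width: 0.151
```

```bash
python3 m6.py 10; python3 q.py; python3 - <<'E'
from h import *
s=arm.observe();M=s['eef_rot'];print(s['tool_pos']+M[:,0]*.155,M.round(4).tolist())
E
```

```text
23.0 [ 0.50513387 -0.19948396  0.42930673] 18.554121894990566 [-31.52268913   5.25849178  53.63445845 100.17397993  -8.38849928
  73.95480333  42.61480085]
[[ 351.67304271 -495.99928314]]
23.1 [-31.49   5.12  53.73 100.24  -8.38  74.    42.57] [ 0.50386317 -0.20066845  0.42955514] [ 0.0721  0.0447 -0.9964] 18.37418473229408
[ 0.51503297 -0.19374445  0.27511326] [[0.0721, -0.3167, 0.9458], [0.0447, 0.9483, 0.3141], [-0.9964, 0.0196, 0.0825]]
```

View pics/w10.png

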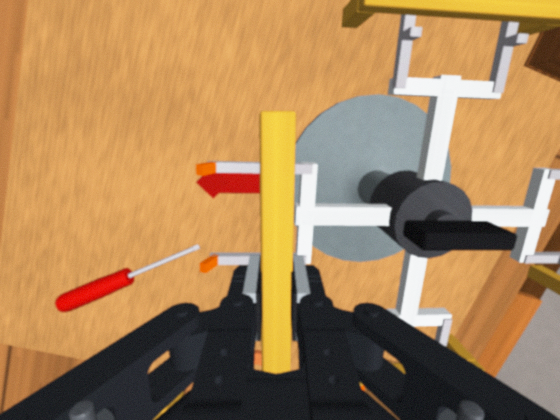

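View pics/t10.png

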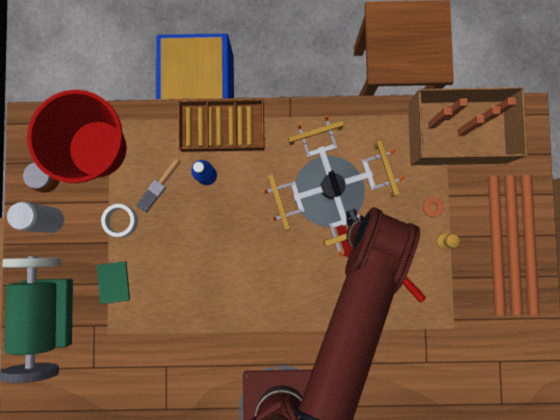

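Request:
{"name": "carry_out", "arguments": {"targets": [[0, -15, -4, -20, -0.033], [0, 0, 0, -15, 0], [0, 0, 0, 0, 0], [0, 0, 0, 0, 0]]}}

```text
t: 23.6
tool_pos: [0.4913, -0.2024, 0.3932]
eef_rot: [[0.074, -0.287, 0.955], [0.041, 0.958, 0.285], [-0.996, 0.018, 0.083]]
force: [0.7, -0.7, -2.6]
grip_width: 0.152
```

```bash
cat > bar.py <<'E'
from h import *
s=arm.observe();M=s['eef_rot'];b=s['tool_pos']+M@[.1595,-.0024,0]
print(s['t'],'tool',s['tool_pos'].round(4),'bar',b.round(4),'perp yaw',np.degrees(np.arctan2(-M[0,1],M[1,1])).round(2),'x',M[:,0].round(3),'barslope',M[2,1].round(3),s['force'],s['grip_width'])
A=np.array([.6543,-.1542]);d=b[:2]-A;print('r',np.hypot(*d),'ang',np.degrees(np.arctan2(d[1],d[0])))
E
python3 bar.py; python3 m6.py 11; python3 - <<'E'
from h import *
im=cv2.imread('pics/w11.png');hsv=cv2.cvtColor(im,cv2.COLOR_BGR2HSV);H,S,V=[hsv[...,i].astype(int) for i in range(3)]
m=(H>5)&(H<15)&(S>225)&(V>180);m[:,260:]=0
for A,c,b in blobs(m,40): print(A,c,ray('wrist',[c],.16)[0])
E
```

```text
23.6 tool [ 0.4913 -0.2024  0.3932] bar [ 0.5038 -0.1981  0.2342] perp yaw 16.7 x [ 0.074  0.041 -0.996] barslope 0.018 [ 0.68954186 -0.7048394  -2.61565068] 0.15193838238661359
r 0.15672812948466106 ang -163.73832586175484
23.6 [ 0.49133039 -0.20235069  0.39320702] 16.61773242704697 [-31.48314604   4.84759674  53.9347987  104.7345228   -8.23157289
  69.54200916  41.59933134]
[[ 366.36839819 -614.21523311]]
289 [217.38754325 181.16955017] [ 0.46243955 -0.17262695  0.16      ]
203 [222.11330049 288.82758621] [ 0.48428783 -0.24827515  0.16      ]
```

View pics/w11.png

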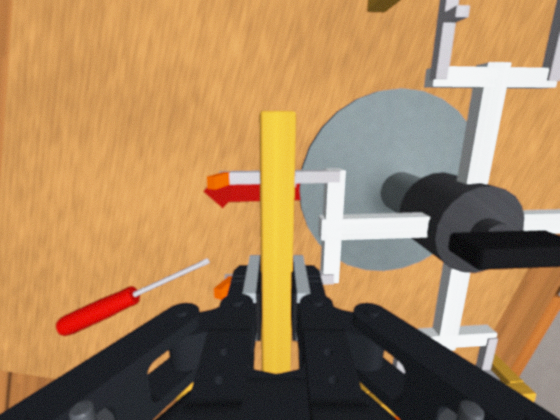

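Request:
{"name": "carry_out", "arguments": {"targets": [[0, -3, -1, -20, 0], [0, 0, 0, -20, 0], [0, 0, 0, -15, 0], [0, 0, 0, -5, 0], [0, 0, 0, 0, 0]]}}

```text
t: 24.32
tool_pos: [0.4901, -0.2033, 0.3337]
eef_rot: [[0.078, -0.289, 0.954], [0.04, 0.957, 0.286], [-0.996, 0.016, 0.086]]
force: [0.5, 0.0, -2.1]
grip_width: 0.152
```

```bash
python3 bar.py; python3 m6.py 12; python3 -c "
from h import *
im=arm.read_camera('scene');cv2.imwrite('pics/s12.png',cv2.resize(im[160:320,100:320,::-1],None,fx=3.6,fy=3.6))"
```

```text
24.325 tool [ 0.4901 -0.2033  0.3337] bar [ 0.5032 -0.1993  0.1748] perp yaw 16.79 x [ 0.078  0.04  -0.996] barslope 0.016 [ 0.5097303   0.0047361  -2.09962095] 0.1523386419732362
r 0.157642269628155 ang -163.3803271997379
24.325 [ 0.49014524 -0.20334006  0.33368545] 16.709809838809058 [-29.52435451   9.0416817   53.66307424 109.28214368 -12.57036864
  62.68264772  45.87187323]
[[ 423.48434034 -952.6591892 ]]
```

View pics/w12.png

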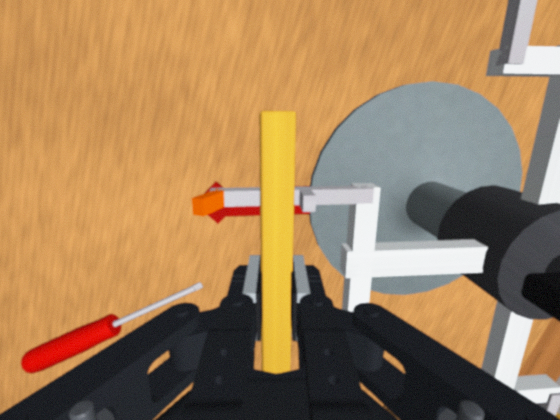

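View pics/s12.png

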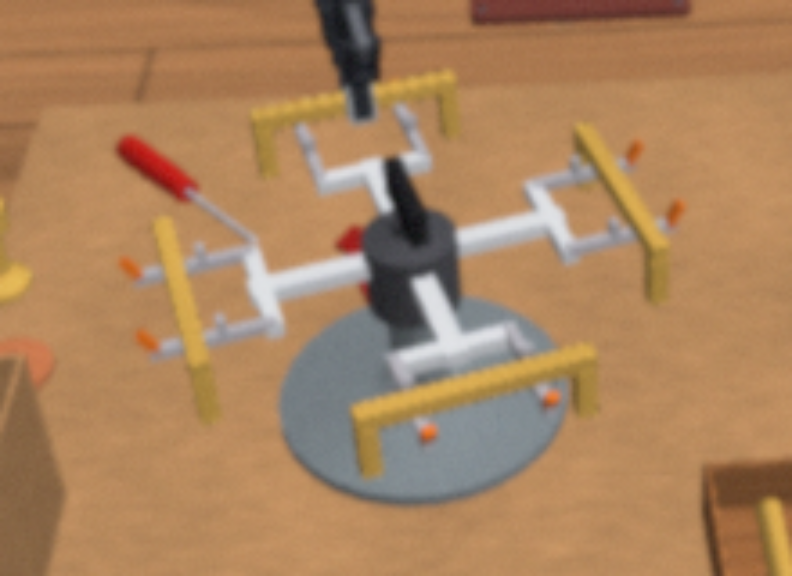

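Request:
{"name": "carry_out", "arguments": {"targets": [[0, -3, -1, -8, 0], [0, 0, 0, -5, 0], [0, 0, 0, 0, 0]]}}

```text
t: 24.85
tool_pos: [0.4871, -0.2046, 0.3209]
eef_rot: [[0.08, -0.289, 0.954], [0.04, 0.957, 0.287], [-0.996, 0.016, 0.088]]
force: [1.2, -0.1, -2.2]
grip_width: 0.151
```

```bash
python3 bar.py; python3 m6.py 13
```

```text
24.85 tool [ 0.4871 -0.2046  0.3209] bar [ 0.5005 -0.2005  0.162 ] perp yaw 16.8 x [ 0.08   0.04  -0.996] barslope 0.016 [ 1.22391744 -0.11447517 -2.1546825 ] 0.15117291206914946
r 0.16056317166552758 ang -163.25795074191436
24.85 [ 0.48708809 -0.20458015  0.32089326] 16.71741310561739 [-28.98925373   9.67677759  53.53084281 110.45814861 -13.43710454
  61.12216297  46.92577654]
[[  449.53109303 -1065.72859331]]
```

View pics/w13.png

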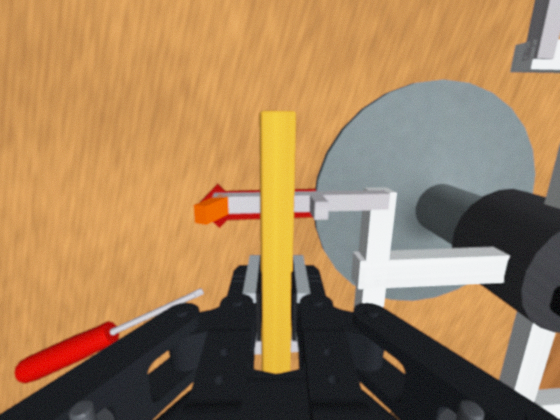

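Request:
{"name": "carry_out", "arguments": {"targets": [[0, -1, 0, -3, 0], [0, 0, 0, -2, 0], [0, 0, 0, 0, 0]]}}

```text
t: 25.32
tool_pos: [0.4863, -0.2047, 0.3163]
eef_rot: [[0.081, -0.289, 0.954], [0.04, 0.957, 0.287], [-0.996, 0.015, 0.089]]
force: [-0.7, -0.6, -1.1]
grip_width: 0.146
```

```bash
python3 bar.py
```

```text
25.325 tool [ 0.4863 -0.2047  0.3163] bar [ 0.4999 -0.2006  0.1574] perp yaw 16.8 x [ 0.081  0.04  -0.996] barslope 0.015 [-0.66136187 -0.57578526 -1.11325687] 0.1462234383759772
r 0.1612262185846567 ang -163.2605643914762
```

Request:
{"name": "carry_out", "arguments": {"targets": [[0, 0, 0, -1, 0], [0.2, 0, 0, 0, 0], [0.25, 0, 0, 0, 0], [0.35, 0, 0, 0, 0], [0.35, 0, 0, 0, 0]]}}

```text
t: 25.95
tool_pos: [0.4869, -0.2052, 0.3164]
eef_rot: [[0.083, -0.289, 0.954], [0.04, 0.957, 0.287], [-0.996, 0.014, 0.091]]
force: [-0.5, 0.4, -0.3]
grip_width: 0.347
```

```bash
python3 bar.py; python3 m6.py 14; python3 -c "
from h import *
im=arm.read_camera('scene');cv2.imwrite('pics/s14.png',cv2.resize(im[160:320,100:320,::-1],None,fx=3.6,fy=3.6))"
```

```text
25.95 tool [ 0.4869 -0.2052  0.3164] bar [ 0.5008 -0.2011  0.1576] perp yaw 16.8 x [ 0.083  0.04  -0.996] barslope 0.014 [-0.51308966  0.42963647 -0.32914587] 0.34736817099092665
r 0.16049309068768144 ang -162.99207517852585
25.95 [ 0.48689952 -0.20518174  0.31644898] 16.72228473990187 [-28.75226027   9.99175406  53.45371671 110.80348536 -13.86086614
  60.46340633  47.37099424]
[[  457.60692349 -1122.01182154]]
```

View pics/w14.png

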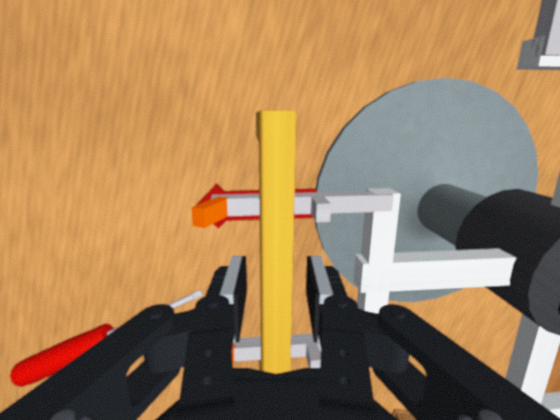

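View pics/s14.png

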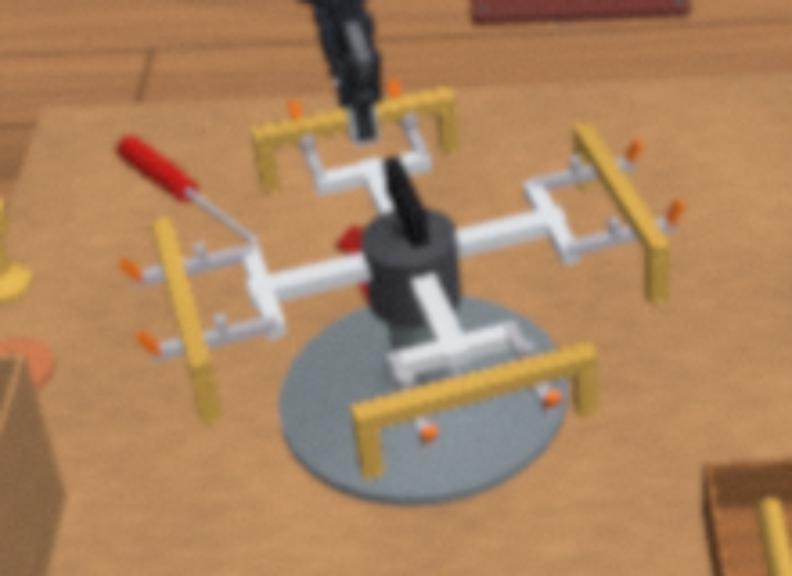

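Request:
{"name": "carry_out", "arguments": {"targets": [[0.35, 0, 0, 8, 0], [0.35, 0, 0, 10, 0], [0.35, 0, 0, 15, 0], [0.35, 0, 0, 20, 0], [0.35, 0, 0, 30, 0], [0.35, 0, 0, 30, 0]]}}

```text
t: 26.85
tool_pos: [0.4861, -0.2056, 0.4355]
eef_rot: [[0.082, -0.288, 0.954], [0.039, 0.958, 0.285], [-0.996, 0.014, 0.09]]
force: [0.9, 0.9, 0.8]
grip_width: 0.35
```

```bash
python3 bar.py; python3 q.py; python3 m6.py 15
```

```text
26.85 tool [ 0.4861 -0.2056  0.4355] bar [ 0.4998 -0.2016  0.2766] perp yaw 16.71 x [ 0.082  0.039 -0.996] barslope 0.014 [0.90811252 0.85093372 0.81638079] 0.35039331241040195
r 0.16156237203314674 ang -162.94661910773243
26.85 [-32.85   1.44  54.13 101.8   -5.17  73.85  39.2 ] [ 0.48607159 -0.20555894  0.43545171] [ 0.082   0.0394 -0.9959] 16.639959270019823
26.85 [ 0.48607159 -0.20555894  0.43545171] 16.639959270019823 [-32.85123046   1.43568574  54.1334401  101.79973967  -5.17472661
  73.84571226  39.20220702]
[[ 350.62353494 -492.74352694]]
```

View pics/w15.png

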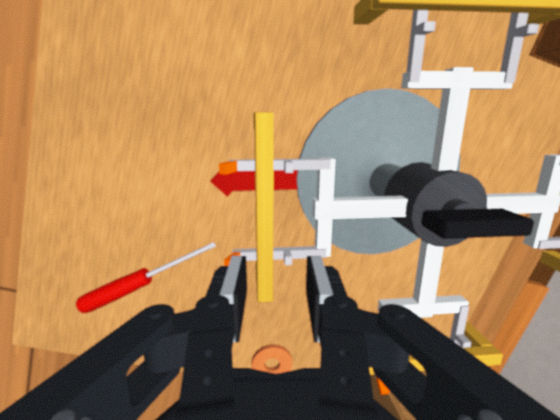

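Request:
{"name": "carry_out", "arguments": {"targets": [[0.35, -3, 20, 10, 0], [0.35, -3, 40, 5, 0], [0.35, -3, 40, 0, 0], [0.35, -3, 40, 0, 0], [0.35, -3, 40, 0, 0], [0.35, 0, 40, 0, 0], [0.35, 0, 0, 0, 0]]}}

```text
t: 27.82
tool_pos: [0.4688, 0.0186, 0.4564]
eef_rot: [[0.092, -0.284, 0.954], [0.039, 0.959, 0.282], [-0.995, 0.012, 0.1]]
force: [0.4, -0.1, -0.1]
grip_width: 0.349
```

```bash
python3 q.py; python3 m6.py 16; python3 - <<'E'
from h import *
from meas import head
im=cv2.imread('pics/t16.png'); T=head(im); print(len(T),T.mean(0))
hsv=cv2.cvtColor(im,cv2.COLOR_BGR2HSV);H,S,V=[hsv[...,i].astype(int) for i in range(3)]
m=((H<6)|(H>174))&(S>150)&(V>60); m[:,:330]=0;m[:222]=0;m[265:]=0;m[:,365:]=0
ys,xs=np.nonzero(m); w=ray('top',np.c_[xs,ys],.006)[:,:2];print('pointer',len(w),w.mean(0))
cv2.imwrite('pics/z16.png',cv2.resize(im[110:270,260:410],None,fx=3.7,fy=3.7,interpolation=2))
E
```

```text
27.825 [-44.83  -9.1   34.08 106.86   4.    75.09   4.79] [0.46884345 0.01857065 0.45635391] [ 0.0922  0.0393 -0.995 ] 16.435304235406054
27.825 [0.46884345 0.01857065 0.45635391] 16.435304235406054 [-44.83074126  -9.10449795  34.07904667 106.86464478   4.00087787
  75.09426687   4.79018989]
[[273.96276122 -94.49081015]]
bar 230 [ 0.8061 -0.1089] 0.1586 -73.24
bar 261 [ 0.6997 -0.3081] 0.1569 -163.59
bar 256 [ 0.6074 -0.0019] 0.159 -163.19
bar 236 [ 0.5006 -0.199 ] 0.1579 -73.83
tip 9 [325.4 115.9] [ 0.8489 -0.1384]
tip 6 [299.  124.5] [ 0.8257 -0.0634]
tip 18 [392.2 151.1] [ 0.7452 -0.3229]
tip 18 [401.7 177.8] [ 0.6692 -0.3466]
tip 7 [263.6 191.7] [0.6372 0.0392]
tip 8 [272.1 218.9] [0.561  0.0166]
tip 14 [368.  244.6] [ 0.4851 -0.2471]
tip 13 [340.4 253.5] [ 0.4618 -0.1702]
8 [ 0.65426525 -0.1541074 ]
pointer 238 [ 0.49580265 -0.20367711]
```

View pics/z16.png

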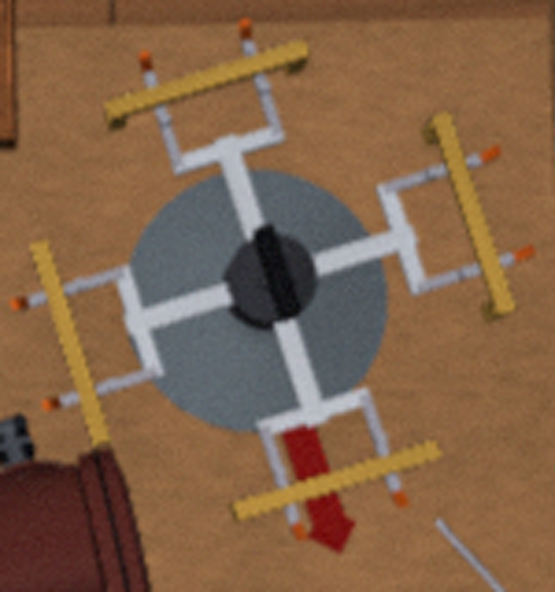

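```bash
python3 - <<'E'
from h import *
from scipy.optimize import least_squares
for f in ('t16','top0'):
    im=cv2.imread(f'pics/{f}.png');hsv=cv2.cvtColor(im,cv2.COLOR_BGR2HSV);H,S,V=[hsv[...,i].astype(int) for i in range(3)]
    # edge of foot along rays: not-brown mask
    brown=(H>5)&(H<25)&(S>90); out=[]
    P0=proj('top',[[.6543,-.1541,.02]])[0]
    foot=(H>85)&(H<125)&(S<120)&(V>50)&(V<125)
    for a in np.arange(0,360,2):
        u=np.array([np.cos(np.radians(a)),np.sin(np.radians(a))]); 
        rr=np.arange(26,45,.25); pts=(P0+rr[:,None]*u).round().astype(int)
        v=foot[pts[:,1],pts[:,0]]; b=brown[pts[:,1],pts[:,0]]
        k=np.nonzero(v)[0]
        if len(k)>20 and k[-1]+3<len(rr) and b[k[-1]+1:k[-1]+5].all(): out.append(P0+(rr[k[-1]]+.12)*u)
    for z in (.006,.015):
        w=ray('top',out,z)[:,:2]
        r=least_squares(lambda c:np.hypot(*(w-c[:2]).T)-c[2],[.65,-.154,.11],loss='soft_l1',f_scale=.001); c=r.x
        print(f,len(out),z,c.round(4))
    m=((H<6)|(H>174))&(S>150)&(V>60); m[:,:330]=0;m[:222]=0;m[265:]=0;m[:,365:]=0
    ys,xs=np.nonzero(m); w=ray('top',np.c_[xs,ys],.006)[:,:2]
    if f=='top0': d=w.mean(0)-c[:2]; print('pointer ang',np.degrees(np.arctan2(d[1],d[0])))
E
```

```text
t16 6 0.006 [ 0.6536 -0.1559  0.1093]
t16 6 0.015 [ 0.6526 -0.1552  0.1087]
top0 5 0.006 [ 0.6541 -0.1555  0.1094]
top0 5 0.015 [ 0.6531 -0.1547  0.1088]
pointer ang -162.74719796356018
```

```bash
python3 -c "
from workcell import arm
print(arm.job_done(), arm.observe()['t'])"
```

```text
the job is handed in; nothing more can be done
the job is handed in; nothing more can be done
```

I turned the carousel about 139° clockwise by its knob, so the empty hook stands over the red pointer. I then hung the loose pull on that hook, let go and backed the arm clear. I handed the job in at about 28 s of the 64 s allowed.

**Last checks in the top camera, before handing in:**
- **Alignment:** the hook direction measured about -163.5° and the pointer between -162.7° and -163.1°, depending on the method. That leaves 0.4–0.9°, or about 1–2.5 mm at the hook. The measurements do not agree better than that.
- **Loose pull:** its bar lies across both prongs between the stops and tips, centred 160 mm from the axis and square to the hook within about half a degree.
- **Other pulls:** all three are still on their hooks.
- **Bystanders:** I saw nothing on the bench moved in the camera pictures, but I did not measure each item again at the end.

**Joint limits:** on the way to the hook, joints 2 and 3 ran up against their limits and stayed just inside them. I took a detour to free them. It left the tool tilted about 5° from vertical, so the pull went on slightly rolled and sat down on the prongs when released.

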